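Line up thread reels by size on the ribbed display rail

ROBOT

A 6-joint arm with a two-finger parallel gripper is mounted at the origin on the work surface. World frame = base frame: x ahead of the robot, y to its left, z up, the work surface at z = 0. Lengths are in mm, angles in rad, forces in N, time in s.
With the tool pointing down it reaches from about 400 to 825 mm from the base axis. Payload 7 kg.
Tool frame: the origin (TCP) lies midway between the tips of the shut fingers; the grasp point (between the pads) lies 19 mm behind it (robot.grip_point_offset is the distance from the TCP to the grasp point, in mm); z points along the fingers, y is the direction in which the jaws open and shut (so a half turn about z gives the same grasp; the last joint's range is limited). The gripper opens to 85 mm and grips with 20 to 120 N. Pads are 22 mm wide; open, the fingers measure 114 mm over their backs; the gripper's body (76 mm by 85 mm) begins 54 mm behind the grasp point. The pads swing forward as they close: fully open they stand 13 mm farther back than shut.
Start: joints at [1.575, 0.359, 0.012, 0, -1.224, -0.288], TCP at [189.013, 647.973, 203.202] pointing down, gripper open.
Joint ranges: [-3.07, 3.07], [-1.43, 2.12], [-1.02, 1.25], [-3.03, 1.67], [-3.05, -0], [-3.03, 3.03]. Speed limits (rad/s): [2.39, 2.39, 3.01, 3.14, 3.14, 3.14].

INTERFACE

Orientations are given as [roll, pitch, yaw] about the fixed x, y, z axes, in that order (R = Rz(yaw) Ry(pitch) Rx(roll)).
In Python, from station import robot, vision, ticket gives the robot as it stands. The module is installed in compiled form; this text tells all that it offers.
- The arm moves only by the tool servo_tool, never from a script. Its argument "increments" is a list that holds one entry, the list of rows, each a list of 4 numbers: the shift along the tool's x, y, z in units of 30 mm (1.0 is 30 mm), then the turn about the tool's z in units of 5 degrees (1.0 is 5 degrees). In form: [[[tx, ty, tz, spin], ...]]. A call has exactly 10 rows; each row is the pose to reach, as a shift and turn from the pose measured when the call began, along the tool's axes at that moment; what a row does not reach only later rows make up. A row lasts 1/10 s, in which the tool goes at most 50 mm and 8.59 degrees, less where a joint would pass 70% of its speed; a pose out of reach is approached as far as the arm can. A call with a gripper value outside its range is refused whole. "gripper" is the finger opening in mm, from 0 to 85.4, set as the call begins (left out, the last holds). The fingers move at their own pace and stop on an object; "newtons" is the grip in N (left out, the last holds). Time passes only in rows, so rows that repeat a pose let the fingers close, or fill a call up. It gives the time, the measured TCP pose, the force and the opening at its end, in the units of the state.
- robot.read_state(): the state, without advancing time (a new reading comes with each control period).
- vision.read_camera(name): name is "side" or "top"; returns a dict with "image" (400x640x3 uint8, blue, green, red), "depth" (400x640 float32, mm along the optical axis (not along the pixel's ray), 0 where there is no reading), "camera_matrix" (3x3 intrinsics, pixels), "dist" ([k1, k2, p1, p2, k3] as OpenCV has them; the pictures are not rectified), "pose" (4x4, takes a point from camera to world coordinates). Camera axes: x right, y down, z forward; pixel columns grow to the right and rows downward; lengths in mm; the calibration is good to about 2 mm. A picture is of the moment at which its call begins.
- ticket.job_done(): hands the job in, once; it reports no verdict.
The state is a dict: "time_s": time; "joint_positions": joint angles; "joint_velocities": joint speeds; "tau": joint torques, N m; "ee_pos": TCP position; "orientation": TCP orientation; "ft_force": force on the tool from outside, world axes, zero at the start; "ft_torque": the same for the moment, N m; "gripper_width": finger opening in mm.
Only numpy, scipy, OpenCV 4.12 (cv2) and the standard library are available. Lean on these libraries where they do the work, as an engineer would, in place of code of your own. Each camera call takes 0.05 s, during which the arm holds its last target.

TASK

Put the four thread reels on the wooden display rail in order of size, the smallest in the bay next to the red knob and the largest next to the white knob, one reel to a bay, each lying across the rail in the valley between its two ribs and centred on the rail's width. Set each one down gently so that it lies still: do not drop one or let one roll off onto the table, and leave the scissors, the black canister and the white bead box where they are.

Things in the scene. Friction and masses are not known exactly. Their poses are not given: they have to be found in the camera images.
- silver_center (a point): Smallest reel, silver-grey thread: plain cylinder with flat white end discs, 30 mm diameter, 40 mm long. Point at its centre, x along its axis (either way round), y and z turn as it rolls. Starts lying level in the valley between two ribs (as on the rail) of a fixed wooden rest 30 mm wide along the reel, centre 31 mm above the table; its ends overhang the rest, so fingers can take it by its end faces.
- green_center (a point): Second smallest reel, dark green thread: plain cylinder with flat white end discs, 38 mm diameter, 46 mm long. Point at its centre, x along its axis (either way round), y and z turn as it rolls. Starts lying level in the valley between two ribs (as on the rail) of a fixed wooden rest 30 mm wide along the reel, centre 36 mm above the table; its ends overhang the rest, so fingers can take it by its end faces.
- gold_center (a point): Second largest reel, golden yellow thread: plain cylinder with flat white end discs, 46 mm diameter, 52 mm long. Point at its centre, x along its axis (either way round), y and z turn as it rolls. Starts lying level in the valley between two ribs (as on the rail) of a fixed wooden rest 30 mm wide along the reel, centre 41 mm above the table; its ends overhang the rest, so fingers can take it by its end faces.
- rose_center (a point): Largest reel, dark rose-red thread: plain cylinder with flat white end discs, 54 mm diameter, 58 mm long. Point at its centre, x along its axis (either way round), y and z turn as it rolls. Starts lying level in the valley between two ribs (as on the rail) of a fixed wooden rest 30 mm wide along the reel, centre 45 mm above the table; its ends overhang the rest, so fingers can take it by its end faces.
- rail: Pale wooden rail, fixed, 30 mm wide (x), 400 mm long (y), 12 mm high; origin on the table under its middle, z up. Four bays at y = -120, -40, 40, 120 mm, each a pair of ribs along x (26 mm long, 4 thick, tops 20 mm above the table) 20 mm apart; a reel seats between them with its axis along x, ends overhanging. Seated centre heights: silver 31, green 36, gold 41, rose 45 mm.
- red_knob: Red knob, 26 mm across and 36 mm tall, fixed on top of one end of the rail (either end), 185 mm from the rail's middle, 65 mm from the middle of the nearest bay. Origin at the centre of its underside, 12 mm above the table.
- white_knob: White knob of the same shape, fixed on the rail's other end, also 185 mm from its middle. Origin at the centre of its underside.
- scissors: Bystander: small scissors with blue handles lying flat, about 165 mm long (x, points towards +x) by 60 mm, 8 mm high; loose. Origin near the pivot, on the table.
- canister: Bystander: black round canister with grey cap, 32 mm diameter, 50 mm tall, loose. Origin at the centre of its underside.
- beadbox: Bystander: flat white bead box, 34 (x) by 120 (y) by 17 mm, loose. Origin at the centre of its underside.
Mind the look-alikes: they are no part of the job. Leave any blue or purple look-alike of the part that bears silver_center alone.

How it is judged:
By the outcome, as a careful person would: the job done as asked, in the order asked, and still so for the second after the job is handed in, with the robot touching nothing.
It also fails if it takes over 93 s, if anything falls off the work surface, if the arm or the gripper's body presses on something with over 40 N, if the wrist force passes 120 N, or if a joint passes its speed limit or range.

## Working session

There is one attempt and no reset: what is moved stays moved. The work goes in short steps, Python scripts to look and compute and a tool call to move; the robot and the scene stay as the last step left them, time stands still between calls to the robot, and variables do not carry over. Pictures are saved under pics/ and viewed, and the job is handed in when it is done.

Besides the shell and the picture viewer there is one more tool, called after "Call:" in YAML: its name, and indented under it one key for each argument. servo_tool: Moves the arm, as the interface text tells. Its arguments: {"type":"object","properties":{"increments":{"type":"array"},"gripper":{"type":"number"},"newtons":{"type":"number"}},"required":["increments"]}

```bash
mkdir -p pics
python3 - <<'E'
from station import robot, vision
import cv2,numpy as np
print(robot.read_state())
for n in ("top","side"):
    c=vision.read_camera(n); cv2.imwrite(f"pics/{n}0.png",c["image"]); np.savez(f"{n}0.npz",**c)
    print(n,c["camera_matrix"],c["dist"],c["pose"])
E
```

```text
{'time_s': 0.0, 'joint_positions': array([ 1.57510510e+00,  3.59406899e-01,  1.10478802e-02, -3.21613700e-04,
       -1.22412205e+00, -2.88117699e-01]), 'joint_velocities': array([ 2.60270966e-04,  1.43920185e-04,  2.90987822e-03,  3.97636949e-04,
       -6.83295082e-04, -5.57918899e-05]), 'tau': array([-1.13171671e-03, -5.83321381e+01,  2.93418217e+01,  6.93707585e+00,
       -6.07835711e-03,  5.28436772e-06]), 'ee_pos': array([188.89053679, 647.47025957, 202.25115867]), 'orientation': array([ 3.13989145e+00, -1.88884787e-04, -2.83918299e-01]), 'ft_force': array([-0.12766054,  0.31507564,  1.25951272]), 'ft_torque': array([-0.00483512,  0.01081331,  0.00862104]), 'gripper_width': 85.56425833276477}
top [[400.5373247    0.         316.62020166]
 [  0.         400.5373247  193.80410385]
 [  0.           0.           1.        ]] [0.00633453 0.         0.         0.         0.        ] [[-2.78680727e-02 -9.82027671e-01  1.86668220e-01  4.11222986e+02]
 [-9.99256280e-01  3.23468190e-02  2.09897788e-02  3.33008619e+00]
 [-2.66506667e-02 -1.85944446e-01 -9.82198760e-01  1.00310254e+03]
 [ 0.00000000e+00  0.00000000e+00  0.00000000e+00  1.00000000e+00]]
side [[453.0522474    0.         312.11931327]
 [  0.         453.0522474  198.39286621]
 [  0.           0.           1.        ]] [-0.11418862  0.          0.          0.          0.        ] [[ 9.48101727e-01 -1.81200277e-01  2.61284470e-01  2.79772564e+02]
 [-3.17743610e-01 -5.70724046e-01  7.57174393e-01 -8.93341759e+02]
 [ 1.19211199e-02 -8.00899820e-01 -5.98679684e-01  7.88756664e+02]
 [ 0.00000000e+00  0.00000000e+00  0.00000000e+00  1.00000000e+00]]
```

View pics/top0.png

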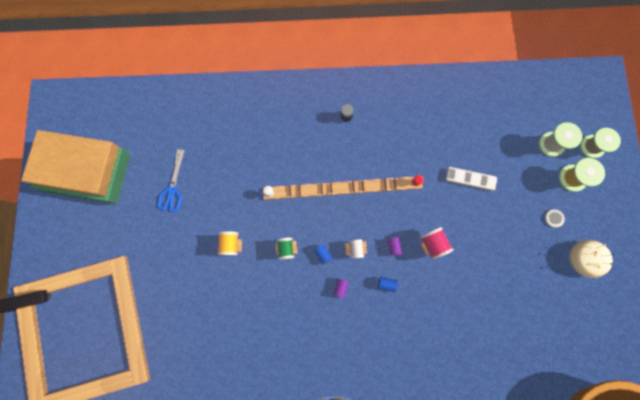

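View pics/side0.png

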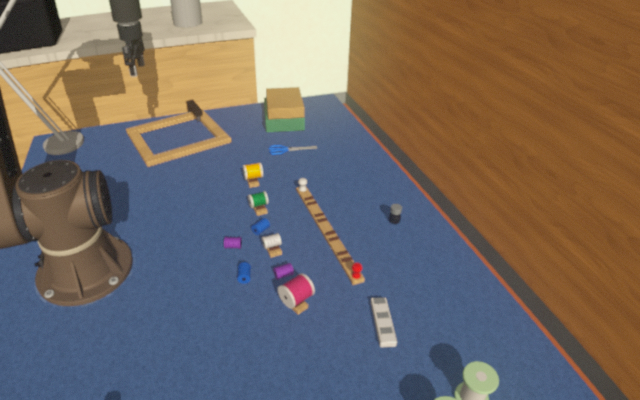

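Run:
```python
import cv2,numpy as np
a=cv2.imread("pics/top0.png")
cv2.imwrite("pics/topc.png",np.vstack([cv2.resize(a[165:305,200:360],None,fx=5,fy=5,interpolation=cv2.INTER_CUBIC)])[:600])
b=a[165:305,300:460]
cv2.imwrite("pics/topd.png",cv2.resize(b,None,fx=4.2,fy=4.2,interpolation=cv2.INTER_CUBIC))
s=cv2.imread("pics/side0.png")
cv2.imwrite("pics/sidec.png",cv2.resize(s[150:320,210:370],None,fx=3.5,fy=3.5,interpolation=cv2.INTER_CUBIC))
```

```text
(no output)
```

View pics/topc.png

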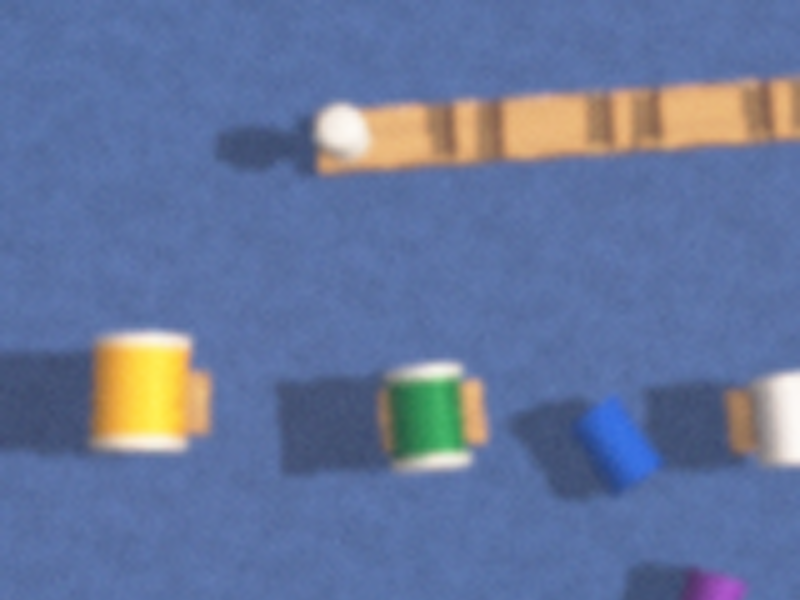

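View pics/topd.png

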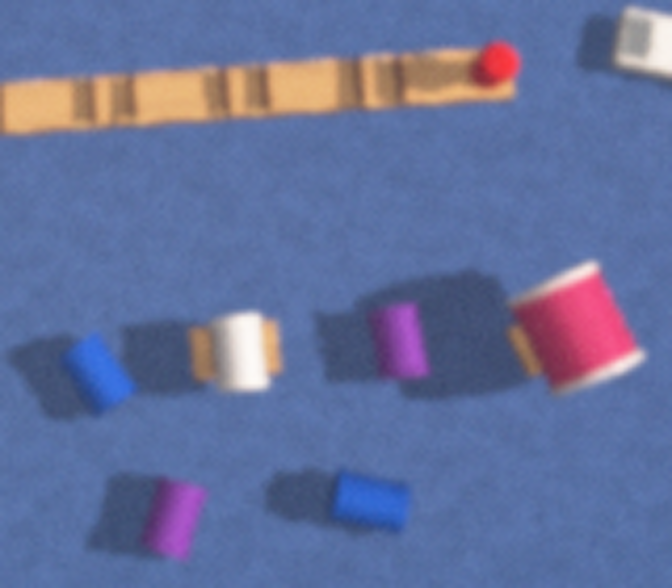

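View pics/sidec.png

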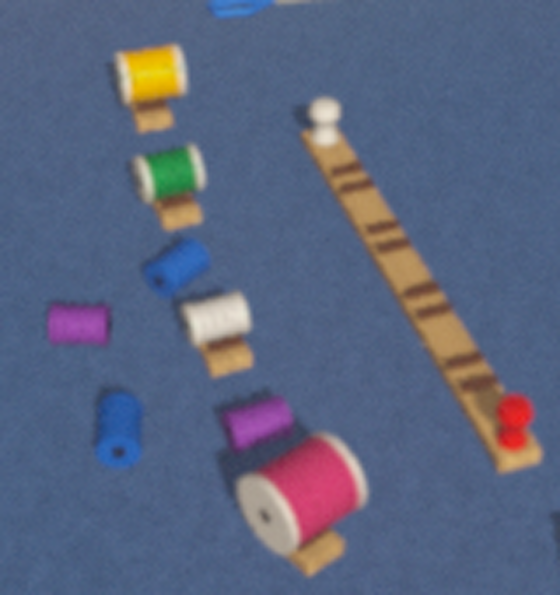

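```bash
cat > h.py <<'E'
import cv2,numpy as np
from scipy.optimize import least_squares
def load(n):
    d=np.load(n); return {k:d[k] for k in d.files}
def rays(c,uv):
    p=cv2.undistortPoints(np.asarray(uv,float).reshape(-1,1,2),c["camera_matrix"],c["dist"]).reshape(-1,2)
    d=np.c_[p,np.ones(len(p))]; return c["pose"][:3,3],d@c["pose"][:3,:3].T,d
def plane(c,uv,z):
    o,d,_=rays(c,uv); t=(z-o[2])/d[:,2]; return o+d*t[:,None]
def pts(c,mask):
    v,u=np.nonzero(mask&(c["depth"]>0)); _,d,_=rays(c,np.c_[u,v]); return c["pose"][:3,3]+d*c["depth"][v,u][:,None]
def proj(c,P):
    T=np.linalg.inv(c["pose"]); r,_=cv2.Rodrigues(T[:3,:3]); return cv2.projectPoints(np.asarray(P,float).reshape(-1,1,3),r,T[:3,3],c["camera_matrix"],c["dist"])[0].reshape(-1,2)
E
python3 - <<'E'
from h import *
for n in("top","side"):
    c=load(n+"0.npz")
    m=np.zeros((400,640),bool); m[:]=True
    P=pts(c,m)
    s=P[(P[:,0]>300)&(P[:,0]<600)&(abs(P[:,1])<250)]
    t=s[abs(s[:,2])<12]; print(n,len(s),"table z med/std",np.median(t[:,2]),t[:,2].std())
    for nm,uv in (dict(gold=(229,244),green=(286,248),silver=(357,248),rose=(437,243)) if n=="top" else dict(gold=(254,172),green=(259,200),silver=(272,241),rose=(296,290))).items():
        g=plane(c,[uv],30)[0]
        q=P[(np.hypot(P[:,0]-g[0],P[:,1]-g[1])<50)&(P[:,2]>22)]
        print(nm,g.round(),len(q),q.mean(0).round(1),q[:,2].max().round(1))
        if n=="top": print(cv2.minAreaRect(q[:,:2].astype(np.float32)))
c=load("top0.npz");hsv=cv2.cvtColor(c["image"],cv2.COLOR_BGR2HSV)
h,s,v=cv2.split(hsv)
print("px hsv rail",hsv[188,345],"knobs",hsv[191,268],hsv[181,419],"silver",hsv[248,357],"table",hsv[220,300])
m=((h<25)&(s>80)&(v>80)).astype(np.uint8); m[:170]=0;m[205:]=0;m[:,:255]=0;m[:,430:]=0
cn=max(cv2.findContours(m,0,1)[0],key=cv2.contourArea)
u=plane(c,cn.reshape(-1,2),12); print(cv2.minAreaRect(u[:,:2].astype(np.float32)))
E
```

```text
top 25157 table z med/std 0.5122727427234395 2.0079818579935855
gold [479. 240.  30.] 428 [479.7 237.4  57.1] 67.6
((480.7574768066406, 241.29554748535156), (45.409088134765625, 52.3604736328125), 88.4141845703125)
green [465. 102.  30.] 300 [464.6 102.8  50.7] 59.2
((464.7088623046875, 103.75053405761719), (46.17924499511719, 35.734493255615234), 4.451691150665283)
silver [460. -69.  30.] 207 [458.8 -66.3  42.3] 50.7
((459.07379150390625, -67.01237487792969), (40.016109466552734, 28.34685516357422), 2.8439085483551025)
rose [ 467. -261.   30.] 588 [ 465.1 -249.2   65.3] 75.8
((466.5408935546875, -252.74362182617188), (58.27789306640625, 51.693912506103516), 21.847692489624023)
side 14520 table z med/std -0.37593021620045874 2.2399026636066828
gold [485. 246.  30.] 276 [478.1 225.   49.6] 64.7
green [468. 104.  30.] 237 [462.4  90.9  43.8] 57.4
silver [460. -71.  30.] 200 [456.6 -77.7  38. ] 47.8
rose [ 470. -243.   30.] 764 [ 462.9 -267.3   58. ] 74.3
px hsv rail [ 17 120 232] knobs [ 16  13 250] [179 197 242] silver [ 11  12 243] table [111 116 167]
((613.56005859375, -40.19340515136719), (29.783870697021484, 396.7915344238281), 2.282965660095215)
```

```bash
cat > meas.py <<'E'
from h import *
def fit(cs,g,R,L,zc,yaw0):
    out=[]
    Q=[]
    for c in cs:
        P=pts(c,np.ones((400,640),bool))
        q=P[(np.hypot(P[:,0]-g[0],P[:,1]-g[1])<R+22)&(P[:,2]>22)&(P[:,2]<zc+R+8)]; Q.append(q)
    for q in Q+[np.vstack(Q)]:
        def f(p):
            a=np.array([np.cos(p[2]),np.sin(p[2])]); d=q[:,:2]-p[:2]
            ax=np.abs(d@a)-L/2; r=np.hypot(d@[-a[1],a[0]],q[:,2]-zc-p[3])-R
            return np.where((ax<-2),r,np.maximum(r*0.2,0)+np.maximum(ax,0)) # side pts vs end pts
        s=least_squares(f,[g[0],g[1],yaw0,0],loss="soft_l1")
        p=s.x; a=np.array([np.cos(p[2]),np.sin(p[2])]); t=(q[:,:2]-p[:2])@a
        lo,hi=np.percentile(t,[1.5,98.5])
        c2=p[:2]+a*(lo+hi)/2
        out.append((np.r_[p[:2],np.degrees(p[2]),p[3]].round(1),"ext",lo.round(1),hi.round(1),"mid",c2.round(1)))
    return out
REELS=dict(gold=((480,240),23,52,41,0.03),green=((465,103),19,46,36,.07),silver=((459,-67),15,40,31,.05),rose=((466,-252),27,58,45,.38))
E
python3 - <<'E'
from meas import *
cs=[load("top0.npz"),load("side0.npz")]
for k,v in REELS.items():
    for o in fit(cs,*v): print(k,*o)
for c,nm in zip(cs,("top","side")):
    h,s,v=cv2.split(cv2.cvtColor(c["image"],cv2.COLOR_BGR2HSV))
    roi={"top":((405,170,440,195),(255,180,280,205)),"side":((345,255,370,285),(292,172,312,195))}[nm]
    for i,(x0,y0,x1,y1) in enumerate(roi):
        m=((((h<8)|(h>172))&(s>150)) if i==0 else ((s<45)&(v>150)))
        k=np.zeros((400,640),bool);k[y0:y1,x0:x1]=True;m&=k
        P=pts(c,m); vv,uu=np.nonzero(m); print(nm,i,m.sum(),"px",uu.mean(),vv.mean(),"depthmean",P.mean(0).round(1),"plane z33",plane(c,[(uu.mean(),vv.mean())],33).round(1))
c=cs[1];h,s,v=cv2.split(cv2.cvtColor(c["image"],cv2.COLOR_BGR2HSV))
m=((h<25)&(s>80)&(v>60)).astype(np.uint8); k=np.zeros_like(m);k[180:290,292:370]=1;m&=k
cn=max(cv2.findContours(m,0,1)[0],key=cv2.contourArea)
print(cv2.minAreaRect(plane(c,cn.reshape(-1,2),12)[:,:2].astype(np.float32)))
# ribs: dark columns along the top image rail axis
c=cs[0];g=cv2.cvtColor(c["image"],cv2.COLOR_BGR2GRAY)
a=np.radians(2.28);ys=np.arange(-200,201,4.)
for off in (0,):
    W=np.c_[613.6-np.sin(a)*ys,-40.2+np.cos(a)*ys,np.full(len(ys),14)]
    uv=proj(c,W); print([(int(y),int(cv2.getRectSubPix(g,(1,1),(float(p[0]),float(p[1])))[0,0])) for y,p in zip(ys,uv)])
E
```

```text
gold [480.7 241.6  -1.5  -1.3] ext -25.9 24.8 mid [480.2 241.6]
gold [479.8 239.4  -1.4  -1.3] ext -26.1 25.6 mid [479.5 239.4]
gold [480.  240.7  -1.7  -1.2] ext -26.1 25.5 mid [479.7 240.7]
green [464.7 104.2   4.6  -0.5] ext -22.7 22.3 mid [464.5 104.2]
green [463.3 101.9   4.1  -1. ] ext -22.8 22.5 mid [463.2 101.9]
green [464.  103.    4.1  -0.6] ext -23.4 23.0 mid [463.8 103. ]
silver [459.3 -67.1   3.5  -0.7] ext -19.8 19.0 mid [459.  -67.1]
silver [457.5 -69.6   2.7  -0.9] ext -20.1 19.7 mid [457.3 -69.6]
silver [ 4.577e+02 -6.850e+01  2.700e+00 -4.000e-01] ext -20.1 20.3 mid [457.9 -68.5]
rose [ 4.673e+02 -2.544e+02  2.300e+01 -4.000e-01] ext -28.3 28.6 mid [ 467.5 -254.3]
rose [ 464.9 -256.6   22.2   -1.4] ext -29.4 28.2 mid [ 464.3 -256.8]
rose [ 465.1 -255.8   22.2   -0.7] ext -29.7 30.2 mid [ 465.3 -255.7]
top 0 67 px 417.82089552238807 180.0 depthmean [ 619.5 -223.5   44.6] plane z33 [[ 622.  -226.2   33. ]]
top 1 93 px 268.16129032258067 190.05376344086022 depthmean [607.6 142.8  39.8] plane z33 [[609.  143.9  33. ]]
side 0 129 px 356.2325581395349 270.2325581395349 de
[... 785 characters left out ...]
-40, 157), (-36, 186), (-32, 170), (-28, 121), (-24, 120), (-20, 131), (-16, 152), (-12, 184), (-8, 191), (-4, 192), (0, 192), (4, 192), (8, 192), (12, 191), (16, 192), (20, 191), (24, 174), (28, 124), (32, 122), (36, 134), (40, 152), (44, 183), (48, 177), (52, 130), (56, 125), (60, 138), (64, 165), (68, 191), (72, 193), (76, 192), (80, 193), (84, 193), (88, 193), (92, 193), (96, 191), (100, 190), (104, 175), (108, 126), (112, 121), (116, 136), (120, 167), (124, 190), (128, 174), (132, 125), (136, 121), (140, 137), (144, 163), (148, 187), (152, 192), (156, 192), (160, 189), (164, 190), (168, 192), (172, 204), (176, 229), (180, 240), (184, 240), (188, 236), (192, 224), (196, 188), (200, 132)]
```

```bash
cat > mv.py <<'E'
import sys,numpy as np
from scipy.spatial.transform import Rotation as Ro
from station import robot
s=robot.read_state(); R=Ro.from_euler("xyz",s["orientation"]).as_matrix()
print("t",round(s["time_s"],2),"p",s["ee_pos"].round(1),"rpy",np.degrees(s["orientation"]).round(1),"q",s["joint_positions"].round(2),"F",s["ft_force"].round(1),"w",round(s["gripper_width"],1))
if len(sys.argv)>4:
    x,y,z,yaw=map(float,sys.argv[1:5]); d=R.T@(np.array([x,y,z])-s["ee_pos"])/30
    dy=(yaw-np.degrees(s["orientation"][2])+180)%360-180
    print("total",d.round(2),"spin",round(-dy/5,2), "len",round(np.linalg.norm(d)*30))
    for k in range(1,11): print((np.r_[d,-dy/5]*k/10).round(2).tolist())
E
python3 mv.py 430 290 190 -50
```

```text
t 0.1 p [188.9 647.5 202.3] rpy [179.9  -0.  -16.3] q [ 1.58  0.36  0.01 -0.   -1.22 -0.29] F [-0.2 -0.8 -1. ] w 84.8
total [11.05  9.19  0.43] spin 6.75 len 431
[1.11, 0.92, 0.04, 0.67]
[2.21, 1.84, 0.09, 1.35]
[3.32, 2.76, 0.13, 2.02]
[4.42, 3.68, 0.17, 2.7]
[5.53, 4.59, 0.21, 3.37]
[6.63, 5.51, 0.26, 4.05]
[7.74, 6.43, 0.3, 4.72]
[8.84, 7.35, 0.34, 5.4]
[9.95, 8.27, 0.38, 6.07]
[11.05, 9.19, 0.43, 6.75]
```

What could be taken for the silver reel, by pixel in the top view: the white-ended reel on its rest at (357,248), blue look-alikes at (323,253) and (388,284), and purple ones at (396,246) and (341,288). The other reels are gold (229,244), green (286,248) and rose (437,243). The close crop shows that (357,248) is the white/silver reel on a wooden rest, and the blue and purple ones lie on the table, so I'm taking (357,248).

Call:
servo_tool:
  increments:
    - [[1.1, 0.9, 0.04, 0.7], [2.2, 1.85, 0.1, 1.4], [3.3, 2.75, 0.15, 2], [4.4, 3.7, 0.2, 2.7], [5.5, 4.6, 0.2, 3.4], [6.6, 5.5, 0.25, 4.1], [7.75, 6.45, 0.3, 4.7], [8.85, 7.35, 0.35, 5.4], [9.95, 8.25, 0.4, 6.1], [11.05, 9.2, 0.43, 6.75]]
  gripper: 85
  newtons: 30

```text
time_s: 1.1
ee_pos: [430.3, 288.1, 189.7]
orientation: [3.14, -0.001, -0.875]
ft_force: [0.9, 0.8, -0.3]
gripper_width: 85.0
```

```bash
python3 mv.py 458.2 -68.3 110 -87
```

```text
t 1.1 p [430.3 288.1 189.7] rpy [ 1.799e+02 -1.000e-01 -5.010e+01] q [ 0.97  0.11 -0.35  0.   -1.11 -0.27] F [ 0.9  0.8 -0.3] w 85.0
total [9.71 6.9  2.68] spin 7.37 len 366
[0.97, 0.69, 0.27, 0.74]
[1.94, 1.38, 0.54, 1.47]
[2.91, 2.07, 0.8, 2.21]
[3.89, 2.76, 1.07, 2.95]
[4.86, 3.45, 1.34, 3.69]
[5.83, 4.14, 1.61, 4.42]
[6.8, 4.83, 1.87, 5.16]
[7.77, 5.52, 2.14, 5.9]
[8.74, 6.21, 2.41, 6.63]
[9.71, 6.9, 2.68, 7.37]
```

Call:
servo_tool:
  increments:
    - [[1.1, 0.8, 0.2, 0.8], [2.2, 1.6, 0.4, 1.6], [3.4, 2.4, 0.6, 2.5], [4.6, 3.25, 0.9, 3.5], [5.8, 4.1, 1.2, 4.4], [7.0, 4.95, 1.6, 5.3], [8.1, 5.75, 1.9, 6.1], [9.0, 6.4, 2.3, 6.8], [9.6, 6.8, 2.6, 7.3], [9.71, 6.9, 2.68, 7.37]]

```text
time_s: 2.1
ee_pos: [457.0, -70.4, 108.6]
orientation: [3.139, -0.002, -1.522]
ft_force: [-0.3, 0.4, 0.6]
gripper_width: 84.9
```

```bash
python3 mv.py 458.2 -68.3 13 -87
python3 - <<'E'
from station import vision
import cv2
c=vision.read_camera("side"); cv2.imwrite("pics/s1.png",cv2.resize(c["image"][130:330,180:420],None,fx=3,fy=3))
E
```

```text
t 2.1 p [457.  -70.4 108.6] rpy [ 1.798e+02 -1.000e-01 -8.720e+01] q [ 0.28  0.1  -0.57  0.   -0.9  -0.23] F [-0.3  0.4  0.6] w 84.9
total [-0.07 -0.05  3.19] spin -0.05 len 96
[-0.01, -0.01, 0.32, -0.0]
[-0.01, -0.01, 0.64, -0.01]
[-0.02, -0.02, 0.96, -0.01]
[-0.03, -0.02, 1.27, -0.02]
[-0.04, -0.03, 1.59, -0.02]
[-0.04, -0.03, 1.91, -0.03]
[-0.05, -0.04, 2.23, -0.03]
[-0.06, -0.04, 2.55, -0.04]
[-0.07, -0.05, 2.87, -0.04]
[-0.07, -0.05, 3.19, -0.05]
```

View pics/s1.png

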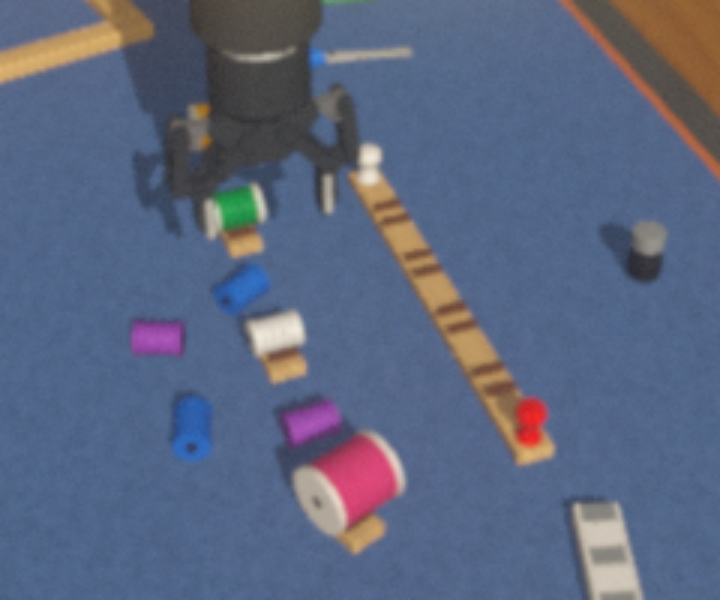

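Run:
```python
from h import *
c=load("side0.npz"); print(plane(c,[(243,193),(289,198)],120), proj(c,[[457,-70,115]]))
```

```text
[[413.77575315  26.24938552 120.        ]
 [517.78983945 -28.74286189 120.        ]] [[269.26825554 214.24769679]]
```

```bash
python3 mv.py
python3 - <<'E'
from station import vision
from h import *
for n in("top","side"):
    c=vision.read_camera(n); np.savez(n+"1.npz",**c)
    P=pts(c,np.ones((400,640),bool)); q=P[(np.hypot(P[:,0]-457,P[:,1]+70)<170)&(P[:,2]>75)]
    print(n,len(q))
    for z in range(75,260,15):
        r=q[(q[:,2]>z)&(q[:,2]<z+15)]
        if len(r): print(z,len(r),r.min(0).round(),r.max(0).round())
    cv2.imwrite(f"pics/{n}1.png",c["image"])
E
python3 mv.py
```

```text
t 2.15 p [457.1 -69.9 108.8] rpy [ 1.798e+02 -1.000e-01 -8.720e+01] q [ 0.28  0.1  -0.57  0.   -0.9  -0.23] F [ 0.   0.7 -0.4] w 84.9
top 16358
195 13 [385. -80. 199.] [395. -59. 208.]
210 8 [386. -83. 214.] [388. -59. 225.]
225 11 [388. -83. 226.] [392. -59. 238.]
240 67 [390. -83. 241.] [403. -58. 255.]
255 24 [394. -83. 255.] [400. -59. 258.]
side 10865
150 58 [402. -85. 150.] [513. -57. 165.]
165 84 [401. -85. 165.] [513. -58. 180.]
180 67 [398. -87. 181.] [521. -60. 195.]
195 230 [384. -89. 195.] [532. -56. 210.]
210 307 [384. -91. 210.] [531. -51. 225.]
225 274 [386. -93. 225.] [529. -60. 240.]
240 418 [388. -92. 240.] [526. -54. 255.]
255 91 [ 393. -109.  255.] [522. -60. 270.]
t 2.25 p [457.9 -68.3 109.8] rpy [ 1.799e+02 -1.000e-01 -8.700e+01] q [ 0.28  0.1  -0.57  0.   -0.91 -0.23] F [-0.7  0.5 -0. ] w 85.1
```

View pics/side1.png

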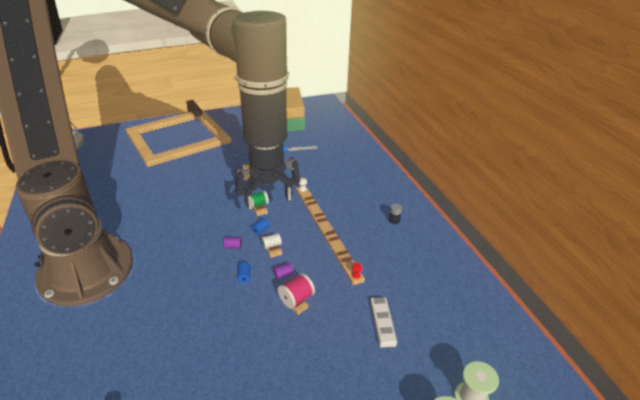

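View pics/top1.png

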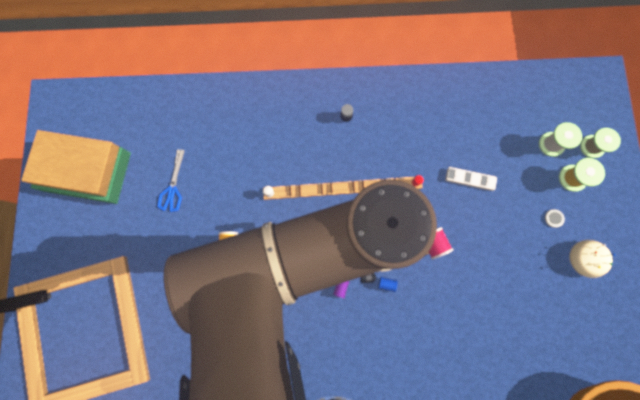

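Call:
servo_tool:
  increments:
    - [[0, 0, 0.3, 0], [0, 0, 0.7, 0], [0, 0, 1.1, 0], [0, 0, 1.5, 0], [0, 0, 1.9, 0], [0, 0, 2.2, 0], [0, 0, 2.33, 0], [0, 0, 2.33, 0], [0, 0, 2.33, 0], [0, 0, 2.33, 0]]

```text
time_s: 3.25
ee_pos: [458.3, -68.3, 40.4]
orientation: [3.142, -0.002, -1.518]
ft_force: [1.2, 0.2, 0.2]
gripper_width: 85.1
```

```bash
python3 mv.py
python3 - <<'E'
from station import vision
from h import *
for n in("side",):
    c=vision.read_camera(n); np.savez(n+"2.npz",**c)
    cv2.imwrite(f"pics/{n}2.png",cv2.resize(c["image"][170:290,210:330],None,fx=5,fy=5,interpolation=cv2.INTER_CUBIC))
    print(proj(c,[[458,-68,40],[458,-68,53],[458,-68,81]]))
E
```

```text
t 3.25 p [458.3 -68.3  40.4] rpy [ 1.8e+02 -1.0e-01 -8.7e+01] q [ 0.28  0.19 -0.66  0.   -0.72 -0.23] F [1.2 0.2 0.2] w 85.1
[[270.84563575 237.30248069]
 [270.61342675 233.34575955]
 [270.10443979 224.62668332]]
```

View pics/side2.png

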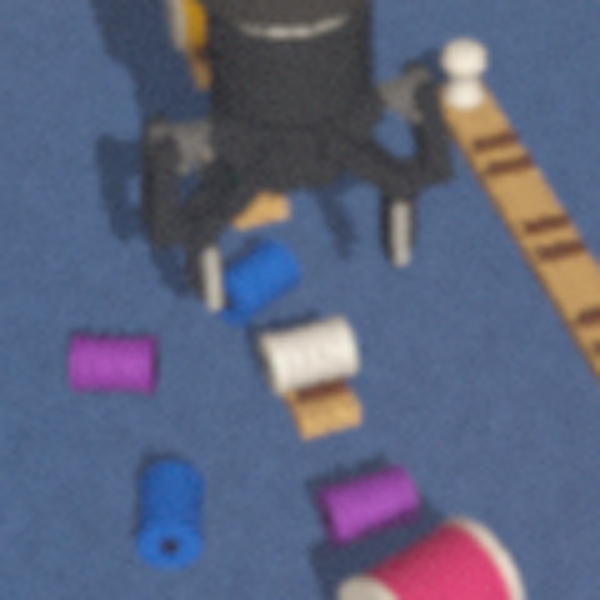

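Call:
servo_tool:
  increments:
    - [[0, 0, 0.2, 0], [0, 0, 0.45, 0], [0, 0, 0.7, 0], [0, 0, 0.85, 0], [0, 0, 0.9, 0], [0, 0, 0.9, 0], [0, 0, 0.9, 0], [0, 0, 0.9, 0], [0, 0, 0.9, 0], [0, 0, 0.9, 0]]

```text
time_s: 4.3
ee_pos: [458.4, -68.4, 13.6]
orientation: [-3.141, -0.001, -1.518]
ft_force: [-0.4, -0.2, -0.7]
gripper_width: 85.0
```

```bash
python3 mv.py
python3 - <<'E'
from station import vision
from h import *
for n in("side",):
    c=vision.read_camera(n); np.savez(n+"3.npz",**c)
    cv2.imwrite(f"pics/{n}3.png",cv2.resize(c["image"][190:270,220:320],None,fx=7,fy=7,interpolation=cv2.INTER_CUBIC))
    P=pts(c,np.ones((400,640),bool))
    for x in (-1,1):
        q=P[((P[:,0]-458)*x>28)&((P[:,0]-458)*x<62)&(abs(P[:,1]+68)<25)&(P[:,2]>8)]; o=np.argsort(q[:,2])[:12]; print(q[o].round())
E
```

```text
t 4.3 p [458.4 -68.4  13.6] rpy [-1.8e+02 -1.0e-01 -8.7e+01] q [ 0.28  0.24 -0.68  0.   -0.65 -0.23] F [-0.4 -0.2 -0.7] w 85.0
[[410. -76.  54.]
 [416. -82.  58.]
 [410. -85.  59.]
 [413. -84.  60.]
 [409. -80.  61.]
 [411. -84.  61.]
 [416. -82.  61.]
 [407. -79.  61.]
 [405. -79.  61.]
 [413. -83.  63.]
 [414. -81.  64.]
 [409. -80.  65.]]
[[501. -64.  56.]
 [503. -77.  56.]
 [501. -73.  57.]
 [502. -61.  57.]
 [502. -53.  57.]
 [502. -71.  58.]
 [502. -68.  59.]
 [507. -79.  60.]
 [505. -79.  61.]
 [511. -73.  61.]
 [514. -72.  62.]
 [502. -80.  62.]]
```

View pics/side3.png

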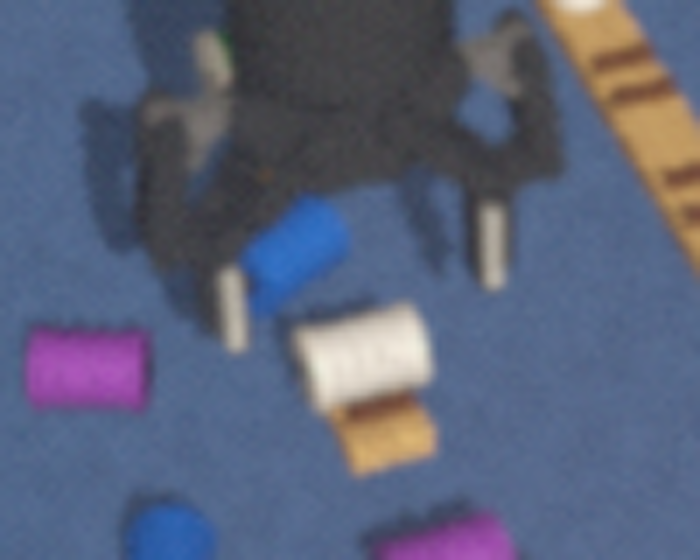

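Call:
servo_tool:
  increments:
    - [[0, 0, 0.15, 0], [0, 0, 0.3, 0], [0, 0, 0.42, 0], [0, 0, 0.45, 0], [0, 0, 0.45, 0], [0, 0, 0.45, 0], [0, 0, 0.45, 0], [0, 0, 0.45, 0], [0, 0, 0.45, 0], [0, 0, 0.45, 0]]
  gripper: 55

```text
time_s: 5.35
ee_pos: [458.4, -68.4, 0.1]
orientation: [-3.141, -0.001, -1.518]
ft_force: [0.2, 0.2, 0.7]
gripper_width: 54.6
```

```bash
python3 mv.py
python3 - <<'E'
from station import vision
from h import *
for n in("side",):
    c=vision.read_camera(n); np.savez(n+"4.npz",**c)
    cv2.imwrite(f"pics/{n}4.png",cv2.resize(c["image"][190:270,220:320],None,fx=7,fy=7,interpolation=cv2.INTER_CUBIC))
E
```

```text
t 5.35 p [ 4.584e+02 -6.840e+01  1.000e-01] rpy [-1.8e+02 -1.0e-01 -8.7e+01] q [ 0.28  0.26 -0.7   0.   -0.61 -0.23] F [0.2 0.2 0.7] w 54.6
```

View pics/side4.png

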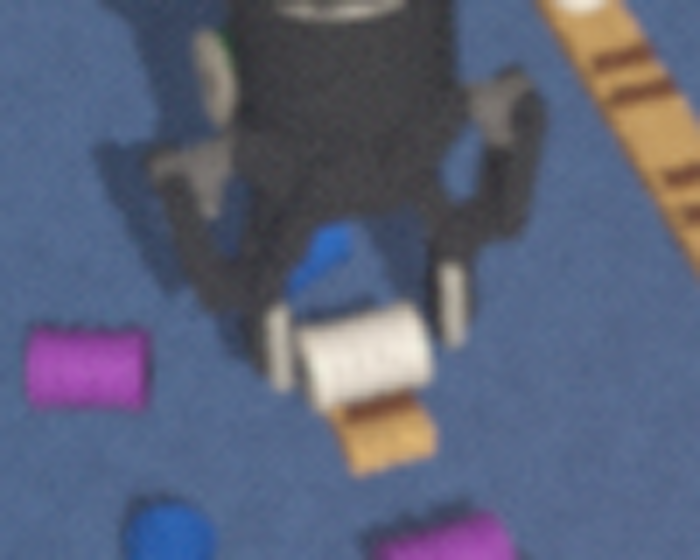

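Call:
servo_tool:
  increments:
    - [[0, 0, 0.15, 0], [0, 0, 0.28, 0], [0, 0, 0.3, 0], [0, 0, 0.3, 0], [0, 0, 0.3, 0], [0, 0, 0.3, 0], [0, 0, 0.3, 0], [0, 0, 0.3, 0], [0, 0, 0.3, 0], [0, 0, 0.3, 0]]
  gripper: 48

```text
time_s: 6.4
ee_pos: [458.4, -68.4, -8.9]
orientation: [-3.141, -0.001, -1.518]
ft_force: [0.1, 0.6, -0.4]
gripper_width: 47.9
```

```bash
python3 mv.py
python3 - <<'E'
from station import vision
from h import *
for n in("side",):
    c=vision.read_camera(n); np.savez(n+"5.npz",**c)
    cv2.imwrite(f"pics/{n}5.png",cv2.resize(c["image"][190:270,220:320],None,fx=7,fy=7,interpolation=cv2.INTER_CUBIC))
E
```

```text
t 6.4 p [458.4 -68.4  -8.9] rpy [-1.8e+02 -1.0e-01 -8.7e+01] q [ 0.28  0.28 -0.71  0.   -0.59 -0.23] F [ 0.1  0.6 -0.4] w 47.9
```

View pics/side5.png

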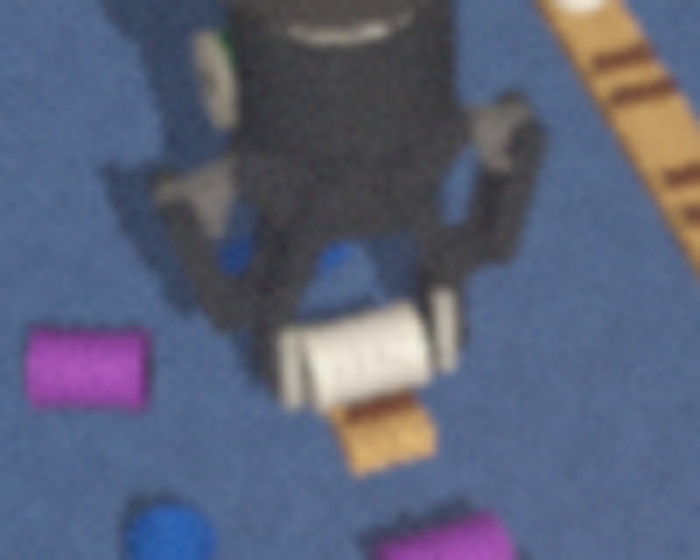

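Call:
servo_tool:
  increments:
    - [[0, 0, 0, 0], [0, 0, 0, 0], [0, 0, 0, 0], [0, 0, 0, 0], [0, 0, 0, 0], [0, 0, -0.15, 0], [0, 0, -0.5, 0], [0, 0, -1.0, 0], [0, 0, -1.5, 0], [0, 0, -2, 0]]
  gripper: 30
  newtons: 35

```text
time_s: 7.45
ee_pos: [458.4, -68.3, 52.5]
orientation: [-3.141, -0.001, -1.518]
ft_force: [-0.7, 0.4, -0.4]
gripper_width: 39.2
```

```bash
python3 mv.py
python3 - <<'E'
from station import vision
from h import *
for n in("side",):
    c=vision.read_camera(n); np.savez(n+"6.npz",**c)
    cv2.imwrite(f"pics/{n}6.png",cv2.resize(c["image"][170:270,220:320],None,fx=6,fy=6,interpolation=cv2.INTER_CUBIC))
E
```

```text
t 7.45 p [458.4 -68.3  52.5] rpy [-1.799e+02 -1.000e-01 -8.700e+01] q [ 0.28  0.17 -0.64  0.   -0.75 -0.23] F [-0.7  0.4 -0.4] w 39.2
```

View pics/side6.png

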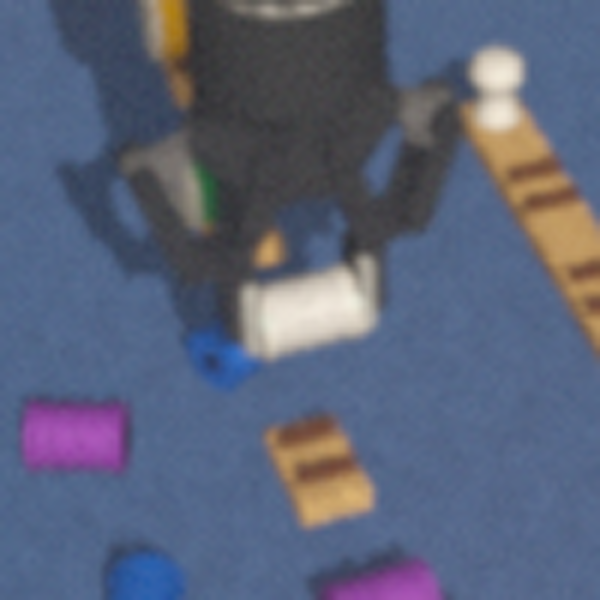

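```bash
python3 mv.py 617.1 -161.3 40 -87.9
```

```text
t 7.5 p [460.  -68.1  54.8] rpy [-1.797e+02 -1.000e-01 -8.700e+01] q [ 0.28  0.17 -0.64  0.   -0.76 -0.23] F [1.5 1.  2.1] w 39.1
total [ 3.38 -5.06  0.52] spin 0.19 len 183
[0.34, -0.51, 0.05, 0.02]
[0.68, -1.01, 0.1, 0.04]
[1.01, -1.52, 0.16, 0.06]
[1.35, -2.02, 0.21, 0.08]
[1.69, -2.53, 0.26, 0.09]
[2.03, -3.04, 0.31, 0.11]
[2.37, -3.54, 0.36, 0.13]
[2.7, -4.05, 0.42, 0.15]
[3.04, -4.56, 0.47, 0.17]
[3.38, -5.06, 0.52, 0.19]
```

Call:
servo_tool:
  increments:
    - [[0.2, -0.35, 0, 0.02], [0.6, -0.9, 0, 0.05], [1.1, -1.6, 0, 0.1], [1.6, -2.4, 0, 0.1], [2.1, -3.2, 0.1, 0.15], [2.6, -3.9, 0.2, 0.19], [3.0, -4.55, 0.3, 0.19], [3.3, -4.9, 0.45, 0.19], [3.38, -5.06, 0.52, 0.19], [3.38, -5.06, 0.52, 0.19]]

```text
time_s: 8.5
ee_pos: [616.6, -161.6, 39.0]
orientation: [-3.139, -0.001, -1.535]
ft_force: [-1.1, 0.3, -0.3]
gripper_width: 39.3
```

```bash
python3 mv.py 617.1 -161.3 -1 -87.9
```

```text
t 8.5 p [ 616.6 -161.6   39. ] rpy [-1.798e+02 -1.000e-01 -8.790e+01] q [ 0.05  0.44 -0.27  0.   -0.86 -0.01] F [-1.1  0.3 -0.3] w 39.3
total [-0.01 -0.01  1.33] spin -0.01 len 40
[-0.0, -0.0, 0.13, -0.0]
[-0.0, -0.0, 0.27, -0.0]
[-0.0, -0.0, 0.4, -0.0]
[-0.0, -0.01, 0.53, -0.0]
[-0.01, -0.01, 0.67, -0.0]
[-0.01, -0.01, 0.8, -0.01]
[-0.01, -0.01, 0.93, -0.01]
[-0.01, -0.01, 1.07, -0.01]
[-0.01, -0.01, 1.2, -0.01]
[-0.01, -0.01, 1.33, -0.01]
```

Lower to 8 mm above seat and look.

Call:
servo_tool:
  increments:
    - [[0, 0, 0.2, 0], [0, 0, 0.5, 0], [0, 0, 0.8, 0], [0, 0, 1.1, 0], [0, 0, 1.27, 0], [0, 0, 1.33, 0], [0, 0, 1.33, 0], [0, 0, 1.33, 0], [0, 0, 1.33, 0], [0, 0, 1.33, 0]]

```text
time_s: 9.5
ee_pos: [616.9, -161.7, -0.5]
orientation: [-3.138, -0.001, -1.535]
ft_force: [-0.8, 0.1, -0.1]
gripper_width: 39.4
```

```bash
python3 mv.py
python3 - <<'E'
from station import vision
from h import *
for n in("side","top"):
    c=vision.read_camera(n); np.savez(n+"7.npz",**c)
    y,x=(200,290) if n=="side" else (130,350)
    cv2.imwrite(f"pics/{n}7.png",cv2.resize(c["image"][y:y+100,x:x+100],None,fx=6,fy=6,interpolation=cv2.INTER_CUBIC))
E
```

```text
t 9.5 p [ 6.169e+02 -1.617e+02 -5.000e-01] rpy [-1.798e+02 -1.000e-01 -8.790e+01] q [ 0.05  0.49 -0.31  0.   -0.77 -0.01] F [-0.8  0.1 -0.1] w 39.4
```

View pics/side7.png

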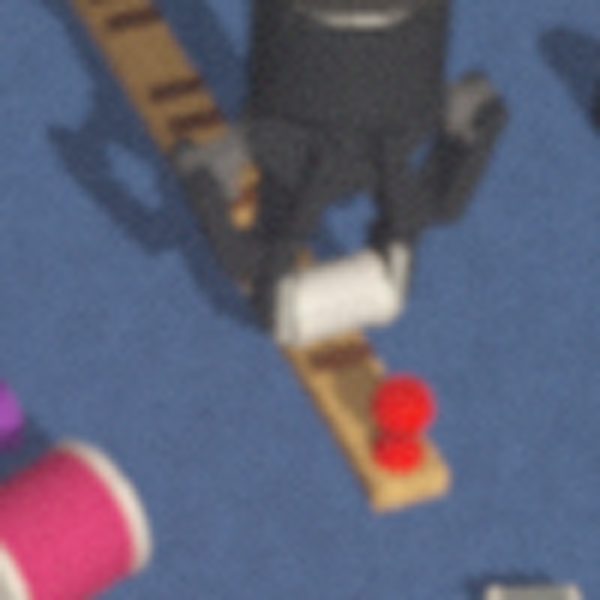

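View pics/top7.png

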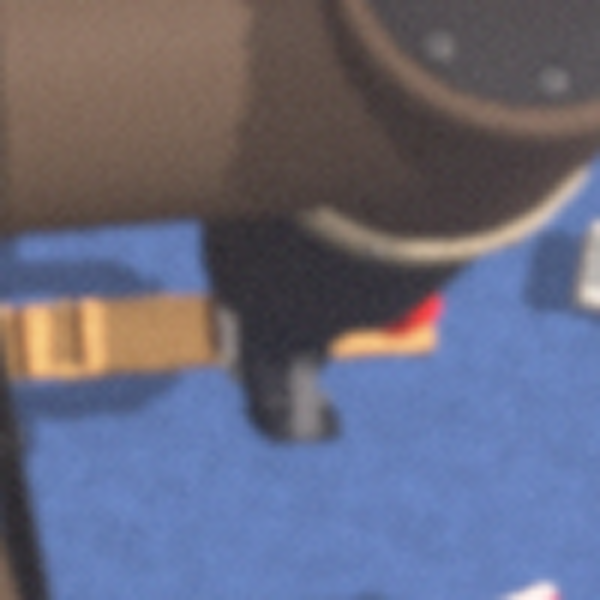

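Run:
```python
from h import *
c=load("side7.npz"); c0=load("side0.npz")
print("near rib",plane(c,[(347.2,259.5)],20))
h,s,v=cv2.split(cv2.cvtColor(c["image"],cv2.COLOR_BGR2HSV))
m=((s<50)&(v>140)); k=np.zeros_like(m); k[238:262,330:364]=1; m&=k
vv,uu=np.nonzero(m); print(m.sum(),uu.mean(),vv.mean())
P=pts(c,m); print(P.mean(0),P.min(0),P.max(0))
# expected projection of the reel ends from TCP
p=np.array([616.9,-161.7,39.4]); a=np.array([np.cos(np.radians(2.1)),np.sin(np.radians(2.1)),0])
print(proj(c,[p,p-20*a,p+20*a]))
# bays from side0: rib rows
g=cv2.cvtColor(c0["image"],cv2.COLOR_BGR2GRAY)
cs=np.radians(2.1);ys=np.arange(-200,201,2.)
W=np.c_[611.8-np.sin(cs)*ys,-42.4+np.cos(cs)*ys,np.full(len(ys),20)]
uv=proj(c0,W); val=[int(cv2.getRectSubPix(g,(1,1),(float(a),float(b)))[0,0]) for a,b in uv]
print([(int(y),q) for y,q in zip(ys,val) if q<110])
# width profile at y=0,80,-80
for y in (80,0,-80):
    xs=np.arange(-26,27,2.); W=np.c_[611.8-np.sin(cs)*y+xs,-42.4+y+xs*np.sin(cs),np.full(len(xs),12)]
    hs=cv2.split(cv2.cvtColor(c0["image"],cv2.COLOR_BGR2HSV))[0]
    b=c0["image"][:,:,2].astype(np.float32)-c0["image"][:,:,0]
    print(y,[(int(x),int(cv2.getRectSubPix(b,(1,1),(float(a),float(d)))[0,0])) for x,(a,d) in zip(xs,proj(c0,W))])
```

```text
near rib [[ 617.71977548 -179.86170729   20.        ]]
245 346.59183673469386 249.1265306122449
[ 617.92075169 -171.39544647   46.52254724] [ 590.28386776 -183.5751612    -1.3763594 ] [ 663.07114455 -104.94551794   67.97896513]
[[344.54670237 248.76316634]
 [336.92247267 250.72192399]
 [352.08587691 246.82224888]]
[(-198, 104), (-196, 96), (-194, 94), (-192, 93), (-190, 90), (-188, 87), (-186, 84), (-184, 81), (-182, 79), (-180, 82), (-178, 85), (-176, 86), (-174, 88), (-172, 87), (-170, 87), (-168, 85), (-166, 86), (-164, 88), (-162, 93), (-160, 97), (-158, 101), (-156, 103), (-154, 104), (-152, 105), (-150, 104), (-148, 104), (-146, 102), (-144, 96), (-142, 90), (-140, 85), (-138, 81), (-136, 79), (-134, 82), (-132, 85), (-130, 97), (-128, 109), (-116, 108), (-114, 92), (-112, 84), (-110, 81), (-108, 90), (-106, 104), (-60, 104), (-58, 91), (-56, 86), (-54, 86), (-52, 98), (-36, 103), (-34, 88), (-32, 83), (-30, 79), (-28, 90), (-26, 102), (20, 99), (22, 88), (24, 85), (26, 83), (28, 95), (30, 109), (44, 96), (46, 88), (48, 84), (50, 90), (52, 101), (98, 109), (100, 98), (102, 92),
[... 247 characters left out ...]
(2, 91), (4, 89), (6, 89), (8, 88), (10, 87), (12, 75), (14, 53), (16, 22), (18, -12), (20, -37), (22, -49), (24, -50), (26, -51)]
0 [(-26, -49), (-24, -49), (-22, -40), (-20, -22), (-18, 4), (-16, 41), (-14, 67), (-12, 83), (-10, 88), (-8, 87), (-6, 87), (-4, 87), (-2, 89), (0, 89), (2, 89), (4, 89), (6, 89), (8, 88), (10, 87), (12, 80), (14, 63), (16, 33), (18, -6), (20, -34), (22, -50), (24, -51), (26, -51)]
-80 [(-26, -48), (-24, -47), (-22, -41), (-20, -22), (-18, 7), (-16, 39), (-14, 67), (-12, 79), (-10, 86), (-8, 89), (-6, 88), (-4, 88), (-2, 90), (0, 91), (2, 90), (4, 89), (6, 89), (8, 89), (10, 86), (12, 81), (14, 66), (16, 39), (18, -4), (20, -34), (22, -47), (24, -50), (26, -51)]
```

Call:
servo_tool:
  increments:
    - [[0, 0, 0.05, 0], [0, 0, 0.1, 0], [0, 0, 0.15, 0], [0, 0, 0.2, 0], [0, 0, 0.23, 0], [0, 0, 0.26, 0], [0, 0, 0.26, 0], [0, 0, 0.26, 0], [0, 0, 0.26, 0], [0, 0, 0.26, 0]]

```text
time_s: 10.6
ee_pos: [616.9, -161.7, -8.4]
orientation: [-3.138, -0.001, -1.535]
ft_force: [-1.1, 0.0, 2.1]
gripper_width: 39.4
```

```bash
python3 mv.py
```

```text
t 10.6 p [ 616.9 -161.7   -8.4] rpy [-1.798e+02 -1.000e-01 -8.790e+01] q [ 0.05  0.5  -0.31  0.   -0.76 -0.01] F [-1.1  0.   2.1] w 39.4
```

Call:
servo_tool:
  increments:
    - [[0, 0, 0.01, 0], [0, 0, 0.01, 0], [0, 0, 0.01, 0], [0, 0, 0.01, 0], [0, 0, 0.01, 0], [0, 0, 0.01, 0], [0, 0, -0.1, 0], [0, 0, -0.4, 0], [0, 0, -1.0, 0], [0, 0, -2.0, 0]]
  gripper: 58

```text
time_s: 11.6
ee_pos: [615.4, -161.6, 51.2]
orientation: [-3.141, -0.001, -1.535]
ft_force: [1.7, 0.5, 0.6]
gripper_width: 58.0
```

```bash
python3 mv.py 540 20 60 -86
python3 - <<'E'
from station import vision
from h import *
c=vision.read_camera("side"); np.savez("side8.npz",**c)
cv2.imwrite("pics/side8.png",cv2.resize(c["image"][190:290,290:390],None,fx=6,fy=6,interpolation=cv2.INTER_CUBIC))
E
```

```text
t 11.6 p [ 615.4 -161.6   51.2] rpy [-180.   -0.  -88.] q [ 0.05  0.43 -0.26  0.   -0.88 -0.01] F [1.7 0.5 0.6] w 58.0
total [-6.14  2.3  -0.3 ] spin -0.39 len 197
[-0.61, 0.23, -0.03, -0.04]
[-1.23, 0.46, -0.06, -0.08]
[-1.84, 0.69, -0.09, -0.12]
[-2.45, 0.92, -0.12, -0.16]
[-3.07, 1.15, -0.15, -0.2]
[-3.68, 1.38, -0.18, -0.24]
[-4.3, 1.61, -0.21, -0.27]
[-4.91, 1.84, -0.24, -0.31]
[-5.52, 2.07, -0.27, -0.35]
[-6.14, 2.3, -0.3, -0.39]
```

View pics/side8.png

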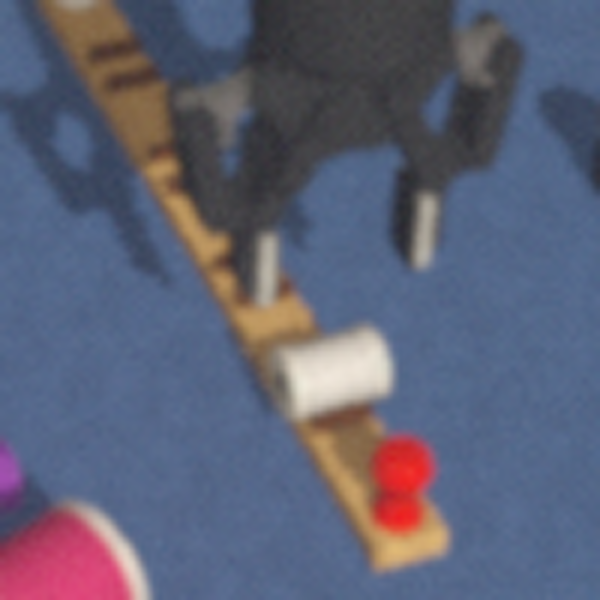

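```bash
python3 mv.py 463.9 103 50 -85.7
```

```text
t 11.65 p [ 619.2 -162.1   58. ] rpy [-1.795e+02 -1.000e-01 -8.790e+01] q [ 0.05  0.42 -0.26  0.   -0.89 -0.01] F [ 2.8 -0.4  4.4] w 57.5
total [-9.02  4.85  0.2 ] spin -0.44 len 307
[-0.9, 0.49, 0.02, -0.04]
[-1.8, 0.97, 0.04, -0.09]
[-2.71, 1.46, 0.06, -0.13]
[-3.61, 1.94, 0.08, -0.17]
[-4.51, 2.43, 0.1, -0.22]
[-5.41, 2.91, 0.12, -0.26]
[-6.32, 3.4, 0.14, -0.31]
[-7.22, 3.88, 0.16, -0.35]
[-8.12, 4.37, 0.18, -0.39]
[-9.02, 4.85, 0.2, -0.44]
```

Call:
servo_tool:
  increments:
    - [[-0.5, 0.3, -0.2, -0.02], [-1.4, 0.75, -0.2, -0.06], [-2.5, 1.35, -0.2, -0.1], [-3.7, 2.0, -0.2, -0.17], [-4.9, 2.6, -0.2, -0.22], [-6.1, 3.25, -0.1, -0.3], [-7.2, 3.85, 0, -0.35], [-8.2, 4.4, 0.1, -0.4], [-8.8, 4.75, 0.2, -0.44], [-9.02, 4.85, 0.2, -0.44]]
  gripper: 80

```text
time_s: 12.65
ee_pos: [463.2, 104.5, 50.7]
orientation: [-3.132, -0.002, -1.493]
ft_force: [-0.3, 0.5, 0.1]
gripper_width: 80.0
```

```bash
python3 - <<'E'
from station import vision
import numpy as np
c=vision.read_camera("top"); np.savez("top9.npz",**c)
import cv2; cv2.imwrite("pics/top9.png",c["image"])
E
python3 mv.py 463.9 103 -4 -85.7
```

```text
t 12.7 p [463.6 104.5  50.8] rpy [-1.794e+02 -1.000e-01 -8.560e+01] q [ 0.64  0.19 -0.63  0.01 -0.74 -0.57] F [-1.   0.4  0.5] w 79.9
total [0.05 0.01 1.83] spin 0.03 len 55
[0.0, 0.0, 0.18, 0.0]
[0.01, 0.0, 0.37, 0.01]
[0.01, 0.0, 0.55, 0.01]
[0.02, 0.0, 0.73, 0.01]
[0.02, 0.01, 0.91, 0.01]
[0.03, 0.01, 1.1, 0.02]
[0.03, 0.01, 1.28, 0.02]
[0.04, 0.01, 1.46, 0.02]
[0.04, 0.01, 1.64, 0.02]
[0.05, 0.01, 1.83, 0.03]
```

View pics/top9.png

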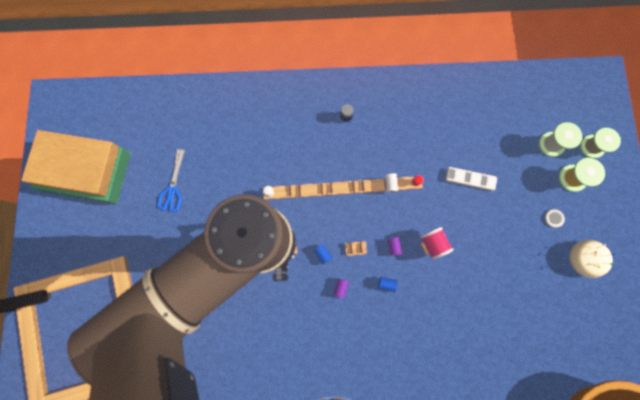

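Run:
```python
from meas import *
c=load("top9.npz")
for o in fit([c],(617,-161),15,40,31,.04): print(*o)
h,s,v=cv2.split(cv2.cvtColor(c["image"],cv2.COLOR_BGR2HSV))
m=((s<50)&(v>140)); k=np.zeros_like(m); k[170:200,380:404]=1; m&=k
vv,uu=np.nonzero(m); print(m.sum(),uu.mean(),vv.mean(),uu.min(),uu.max(),vv.min(),vv.max(), plane(c,[(uu.mean(),vv.mean())],40))
c0=load("top0.npz"); m=((s<50)&(v>140)) 
h,s,v=cv2.split(cv2.cvtColor(c0["image"],cv2.COLOR_BGR2HSV)); m=((s<50)&(v>140)); k=np.zeros_like(m); k[235:262,344:372]=1; m&=k
vv,uu=np.nonzero(m); print("orig",m.sum(), plane(c0,[(uu.mean(),vv.mean())],40))
```

```text
[ 6.178e+02 -1.597e+02  1.300e+00 -6.000e-01] ext -19.9 19.4 mid [ 617.6 -159.7]
[ 6.178e+02 -1.597e+02  1.300e+00 -6.000e-01] ext -19.9 19.4 mid [ 617.6 -159.7]
208 392.2307692307692 181.96153846153845 380 403 173 191 [[ 617.66700187 -162.02662421   40.        ]]
orig 219 [[459.35302359 -70.73474781  40.        ]]
```

Call:
servo_tool:
  increments:
    - [[0.05, 0, 0.2, 0.03], [0.05, 0, 0.5, 0.03], [0.05, 0.01, 0.9, 0.03], [0.05, 0.01, 1.3, 0.03], [0.05, 0.01, 1.6, 0.03], [0.05, 0.01, 1.78, 0.03], [0.05, 0.01, 1.83, 0.03], [0.05, 0.01, 1.83, 0.03], [0.05, 0.01, 1.83, 0.03], [0.05, 0.01, 1.83, 0.03]]

```text
time_s: 13.7
ee_pos: [464.3, 103.1, -3.7]
orientation: [-3.131, -0.002, -1.496]
ft_force: [0.9, 0.6, -0.3]
gripper_width: 80.3
```

```bash
python3 mv.py
python3 - <<'E'
from station import vision
from h import *
c=vision.read_camera("side")
cv2.imwrite("pics/side10.png",cv2.resize(c["image"][150:250,210:310],None,fx=6,fy=6,interpolation=cv2.INTER_CUBIC))
E
```

```text
t 13.7 p [464.3 103.1  -3.7] rpy [-1.794e+02 -1.000e-01 -8.570e+01] q [ 0.64  0.28 -0.69  0.01 -0.6  -0.58] F [ 0.9  0.6 -0.3] w 80.3
```

View pics/side10.png

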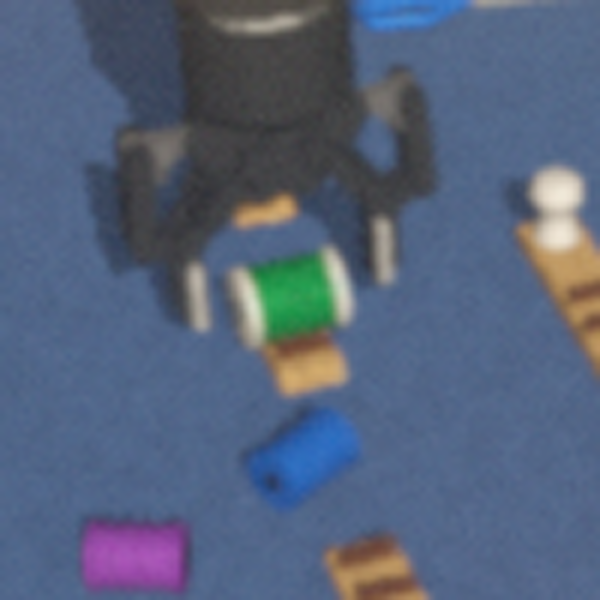

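Call:
servo_tool:
  increments:
    - [[0, 0, 0, 0], [0, 0, 0, 0], [0, 0, 0, 0], [0, 0, 0, 0], [0, 0, 0, 0], [0, 0, 0, 0], [0, 0, 0, 0], [0, 0, 0, 0], [0, 0, -0.1, 0], [0, 0, -0.15, 0]]
  gripper: 34
  newtons: 40

```text
time_s: 14.75
ee_pos: [464.0, 103.0, 0.8]
orientation: [-3.131, -0.002, -1.496]
ft_force: [0.0, 0.3, -0.3]
gripper_width: 45.3
```

```bash
python3 mv.py 614.2 -81.4 40 -87.9
```

```text
t 14.75 p [464.  103.    0.8] rpy [-1.794e+02 -1.000e-01 -8.570e+01] q [ 0.64  0.27 -0.68  0.01 -0.61 -0.58] F [ 0.   0.3 -0.3] w 45.3
total [ 6.51 -4.55 -1.25] spin 0.44 len 241
[0.65, -0.45, -0.12, 0.04]
[1.3, -0.91, -0.25, 0.09]
[1.95, -1.36, -0.37, 0.13]
[2.6, -1.82, -0.5, 0.18]
[3.25, -2.27, -0.62, 0.22]
[3.9, -2.73, -0.75, 0.26]
[4.55, -3.18, -0.87, 0.31]
[5.2, -3.64, -1.0, 0.35]
[5.85, -4.09, -1.12, 0.39]
[6.51, -4.55, -1.25, 0.44]
```

Call:
servo_tool:
  increments:
    - [[0, 0, -0.7, 0], [0.4, -0.3, -1.4, 0.04], [1.3, -0.9, -1.8, 0.1], [2.4, -1.7, -1.8, 0.2], [3.6, -2.5, -1.8, 0.25], [4.8, -3.35, -1.7, 0.32], [5.7, -4.0, -1.5, 0.4], [6.3, -4.4, -1.3, 0.44], [6.51, -4.55, -1.25, 0.44], [6.51, -4.55, -1.25, 0.44]]

```text
time_s: 15.75
ee_pos: [614.0, -82.4, 39.1]
orientation: [-3.133, -0.001, -1.536]
ft_force: [0.0, 0.0, -0.2]
gripper_width: 45.5
```

Call:
servo_tool:
  increments:
    - [[0, 0, 0.1, 0], [0, 0, 0.3, 0], [0, 0, 0.6, 0], [0, 0, 0.9, 0], [0, 0, 1.0, 0], [0, 0, 1.1, 0], [0, 0, 1.1, 0], [0, 0, 1.1, 0], [0, 0, 1.1, 0], [0, 0, 1.1, 0]]

```text
time_s: 16.75
ee_pos: [614.5, -82.4, 6.5]
orientation: [-3.132, -0.001, -1.536]
ft_force: [-0.1, -0.0, -1.1]
gripper_width: 45.4
```

```bash
python3 mv.py 614.2 -81.4 -3.7 -87.9
python3 - <<'E'
from station import vision
from h import *
c=vision.read_camera("side")
cv2.imwrite("pics/side11.png",cv2.resize(c["image"][190:290,280:380],None,fx=6,fy=6,interpolation=cv2.INTER_CUBIC))
E
```

```text
t 16.75 p [614.5 -82.4   6.5] rpy [-1.795e+02 -1.000e-01 -8.800e+01] q [ 0.18  0.45 -0.35  0.   -0.76 -0.15] F [-0.1 -0.  -1.1] w 45.4
total [-0.03  0.01  0.34] spin -0.02 len 10
[-0.0, 0.0, 0.03, -0.0]
[-0.01, 0.0, 0.07, -0.0]
[-0.01, 0.0, 0.1, -0.01]
[-0.01, 0.0, 0.14, -0.01]
[-0.02, 0.01, 0.17, -0.01]
[-0.02, 0.01, 0.2, -0.01]
[-0.02, 0.01, 0.24, -0.01]
[-0.03, 0.01, 0.27, -0.02]
[-0.03, 0.01, 0.3, -0.02]
[-0.03, 0.01, 0.34, -0.02]
```

View pics/side11.png

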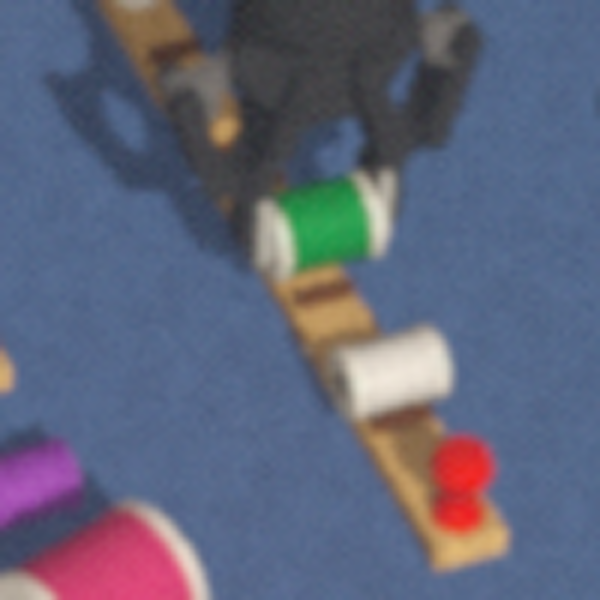

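Call:
servo_tool:
  increments:
    - [[-0.02, 0, 0.05, 0], [-0.03, 0.01, 0.1, 0], [-0.03, 0.01, 0.16, 0], [-0.03, 0.01, 0.22, 0], [-0.03, 0.01, 0.27, 0], [-0.03, 0.01, 0.31, 0], [-0.03, 0.01, 0.33, 0], [-0.03, 0.01, 0.34, 0], [-0.03, 0.01, 0.34, 0], [-0.03, 0.01, 0.34, 0]]

```text
time_s: 17.8
ee_pos: [614.3, -81.5, -3.2]
orientation: [-3.132, -0.001, -1.536]
ft_force: [-1.4, 0.8, 5.2]
gripper_width: 45.6
```

```bash
python3 mv.py
```

```text
t 17.8 p [614.3 -81.5  -3.2] rpy [-1.794e+02 -1.000e-01 -8.800e+01] q [ 0.18  0.46 -0.36  0.   -0.74 -0.15] F [-1.4  0.8  5.2] w 45.6
```

Call:
servo_tool:
  increments:
    - [[0, 0, 0, 0], [0, 0, 0, 0], [0, 0, 0, 0], [0, 0, 0, 0], [0, 0, 0, 0], [0, 0, -0.2, 0], [0, 0, -0.8, 0], [0, 0, -1.6, 0], [0, 0, -2.0, 0], [0, 0, -2.0, 0]]
  gripper: 66

```text
time_s: 18.8
ee_pos: [615.2, -81.3, 59.1]
orientation: [-3.128, -0.001, -1.536]
ft_force: [-0.3, -0.7, -0.1]
gripper_width: 65.9
```

```bash
python3 mv.py 480 241 60 -91.5;  python3 - <<'E'
from station import vision
from h import *
c=vision.read_camera("side")
cv2.imwrite("pics/side12.png",cv2.resize(c["image"][190:290,280:380],None,fx=6,fy=6,interpolation=cv2.INTER_CUBIC))
E
```

```text
t 18.8 p [615.2 -81.3  59.1] rpy [-1.792e+02 -1.000e-01 -8.800e+01] q [ 0.19  0.39 -0.31  0.   -0.86 -0.15] F [-0.3 -0.7 -0.1] w 65.9
total [-10.9    4.12  -0.1 ] spin 0.7 len 350
[-1.09, 0.41, -0.01, 0.07]
[-2.18, 0.82, -0.02, 0.14]
[-3.27, 1.24, -0.03, 0.21]
[-4.36, 1.65, -0.04, 0.28]
[-5.45, 2.06, -0.05, 0.35]
[-6.54, 2.47, -0.06, 0.42]
[-7.63, 2.89, -0.07, 0.49]
[-8.72, 3.3, -0.08, 0.56]
[-9.81, 3.71, -0.09, 0.63]
[-10.9, 4.12, -0.1, 0.7]
```

View pics/side12.png

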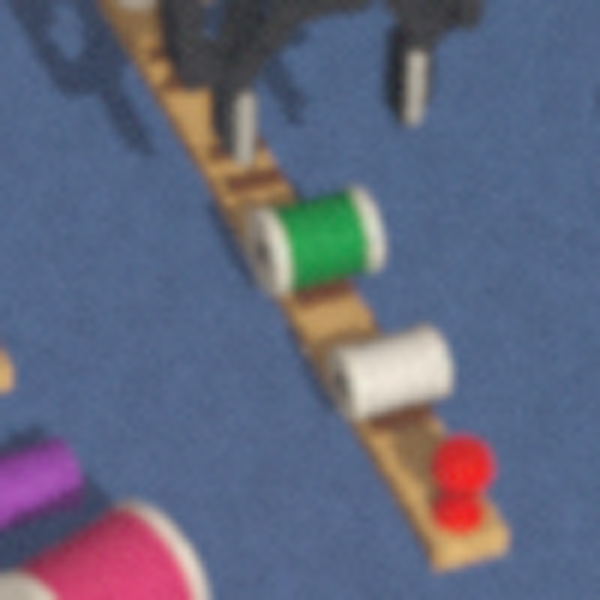

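Call:
servo_tool:
  increments:
    - [[-0.5, 0.2, -0.1, 0.05], [-1.6, 0.6, -0.1, 0.1], [-3.0, 1.1, -0.1, 0.2], [-4.5, 1.7, -0.1, 0.3], [-6.1, 2.3, -0.1, 0.4], [-7.7, 2.9, -0.1, 0.5], [-9.2, 3.5, -0.1, 0.6], [-10.3, 3.9, -0.1, 0.7], [-10.9, 4.12, -0.1, 0.7], [-10.9, 4.12, -0.1, 0.7]]
  gripper: 84

```text
time_s: 19.85
ee_pos: [478.0, 243.0, 57.9]
orientation: [-3.131, -0.001, -1.594]
ft_force: [-0.1, 0.4, 0.3]
gripper_width: 84.2
```

```bash
python3 - <<'E'
from station import vision
from h import *
for n in("top","side"):
    c=vision.read_camera(n);np.savez(n+"13.npz",**c)
    cv2.imwrite(f"pics/{n}13.png",c["image"])
E
python3 mv.py 480 240.5 1 -91.5
python3 - <<'E'
from meas import *
c=load("top13.npz")
for o in fit([c],(615,-80),19,46,36,.04)[:1]: print(*o)
E
```

```text
t 19.95 p [478.6 241.   58. ] rpy [-1.794e+02 -1.000e-01 -9.140e+01] q [ 0.84  0.27 -0.49  0.01 -0.8  -0.87] F [ 0.4  0.9 -0.4] w 83.8
total [ 0.01 -0.03  1.9 ] spin 0.01 len 57
[0.0, -0.0, 0.19, 0.0]
[0.0, -0.01, 0.38, 0.0]
[0.0, -0.01, 0.57, 0.0]
[0.0, -0.01, 0.76, 0.0]
[0.01, -0.01, 0.95, 0.01]
[0.01, -0.02, 1.14, 0.01]
[0.01, -0.02, 1.33, 0.01]
[0.01, -0.02, 1.52, 0.01]
[0.01, -0.03, 1.71, 0.01]
[0.01, -0.03, 1.9, 0.01]
[ 6.151e+02 -7.990e+01  3.200e+00 -5.000e-01] ext -23.0 22.1 mid [614.7 -79.9]
```

View pics/top13.png

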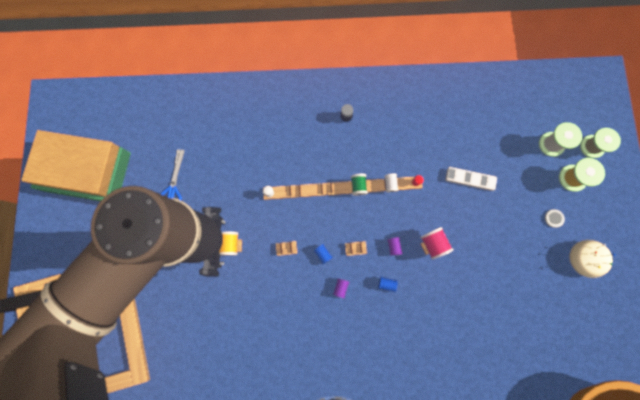

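Green is well seated: (614.9, −79.9) measured against the bay at (615.1, −80.1). Now descending on gold.

Call:
servo_tool:
  increments:
    - [[0, -0.03, 0.2, 0], [0, -0.03, 0.5, 0], [0, -0.03, 0.9, 0], [0, -0.03, 1.3, 0], [0, -0.03, 1.65, 0], [0, -0.03, 1.85, 0], [0, -0.03, 1.9, 0], [0, -0.03, 1.9, 0], [0, -0.03, 1.9, 0], [0, -0.03, 1.9, 0]]

```text
time_s: 20.95
ee_pos: [480.3, 241.2, 1.5]
orientation: [-3.13, -0.001, -1.596]
ft_force: [0.2, 0.3, 0.5]
gripper_width: 84.0
```

```bash
python3 mv.py 480 240.5 1 -91.5| head -2
python3 - <<'E'
from station import vision
from h import *
c=vision.read_camera("side")
cv2.imwrite("pics/side14.png",cv2.resize(c["image"][130:230,210:310],None,fx=6,fy=6,interpolation=cv2.INTER_CUBIC))
E
```

```text
t 20.95 p [480.3 241.2   1.5] rpy [-179.4   -0.   -91.4] q [ 0.84  0.35 -0.55  0.01 -0.67 -0.87] F [0.2 0.3 0.5] w 84.0
total [0.02 0.01 0.02] spin 0.01 len 1
```

View pics/side14.png

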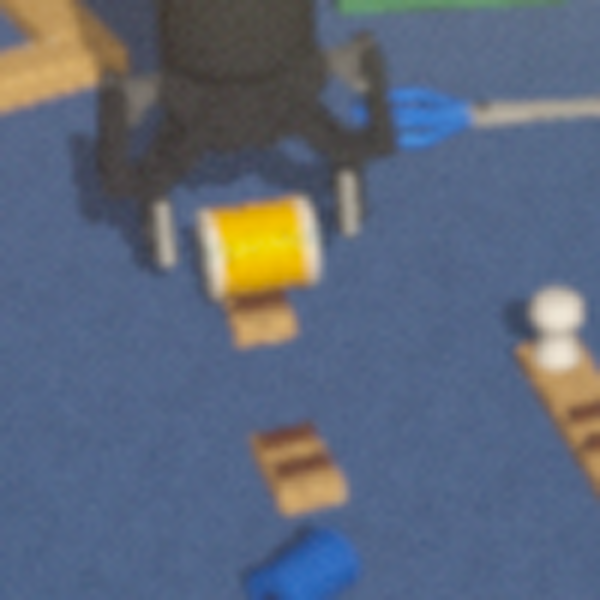

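Call:
servo_tool:
  increments:
    - [[0.02, 0, 0.05, 0], [0.02, 0, 0.07, 0], [0.02, 0, 0.07, 0], [0.02, 0, 0.07, 0], [0.02, 0, 0.07, 0], [0.02, 0, 0.07, 0], [0.02, 0, 0.07, 0], [0.02, 0, 0.07, 0], [0.02, 0, -0.05, 0], [0.02, 0, -0.08, 0]]
  gripper: 40
  newtons: 45

```text
time_s: 22.0
ee_pos: [480.2, 240.6, 4.0]
orientation: [-3.131, -0.001, -1.596]
ft_force: [-1.4, -0.0, -1.6]
gripper_width: 51.2
```

```bash
python3 mv.py 611.2 -1.4 45 -87.9
```

```text
t 22.0 p [480.2 240.6   4. ] rpy [-179.4   -0.   -91.4] q [ 0.84  0.35 -0.55  0.01 -0.67 -0.87] F [-1.4 -0.  -1.6] w 51.2
total [ 7.96 -4.58 -1.31] spin -0.71 len 278
[0.8, -0.46, -0.13, -0.07]
[1.59, -0.92, -0.26, -0.14]
[2.39, -1.37, -0.39, -0.21]
[3.18, -1.83, -0.52, -0.28]
[3.98, -2.29, -0.66, -0.35]
[4.77, -2.75, -0.79, -0.42]
[5.57, -3.21, -0.92, -0.5]
[6.36, -3.67, -1.05, -0.57]
[7.16, -4.12, -1.18, -0.64]
[7.96, -4.58, -1.31, -0.71]
```

Call:
servo_tool:
  increments:
    - [[0.1, -0.1, -0.7, 0], [0.7, -0.4, -1.4, -0.05], [1.8, -1.0, -1.8, -0.15], [3.1, -1.8, -1.8, -0.25], [4.5, -2.6, -1.8, -0.4], [5.9, -3.4, -1.7, -0.5], [7.1, -4.1, -1.5, -0.65], [7.8, -4.5, -1.35, -0.71], [7.96, -4.58, -1.31, -0.71], [7.96, -4.58, -1.31, -0.71]]

```text
time_s: 23.0
ee_pos: [610.8, -2.5, 44.3]
orientation: [-3.132, -0.002, -1.536]
ft_force: [0.0, -0.8, -0.2]
gripper_width: 51.2
```

```bash
python3 mv.py 611.2 -1.4 8 -87.9
```

```text
t 23.0 p [610.8  -2.5  44.3] rpy [-1.794e+02 -1.000e-01 -8.800e+01] q [ 0.32  0.39 -0.34  0.01 -0.83 -0.29] F [ 0.  -0.8 -0.2] w 51.2
total [-0.04 -0.    1.21] spin -0.02 len 36
[-0.0, -0.0, 0.12, -0.0]
[-0.01, -0.0, 0.24, -0.0]
[-0.01, -0.0, 0.36, -0.01]
[-0.02, -0.0, 0.48, -0.01]
[-0.02, -0.0, 0.6, -0.01]
[-0.02, -0.0, 0.73, -0.01]
[-0.03, -0.0, 0.85, -0.02]
[-0.03, -0.0, 0.97, -0.02]
[-0.04, -0.0, 1.09, -0.02]
[-0.04, -0.0, 1.21, -0.02]
```

Call:
servo_tool:
  increments:
    - [[0, 0, 0.1, 0], [0, 0, 0.3, 0], [0, 0, 0.6, 0], [0, 0, 0.9, 0], [0, 0, 1.1, 0], [0, 0, 1.2, 0], [0, 0, 1.21, 0], [0, 0, 1.21, 0], [0, 0, 1.21, 0], [0, 0, 1.21, 0]]

```text
time_s: 24.0
ee_pos: [611.4, -2.5, 8.3]
orientation: [-3.131, -0.001, -1.536]
ft_force: [-0.7, 0.3, -1.1]
gripper_width: 51.3
```

```bash
python3 mv.py 611.2 -1.4 -0.6 -87.9 |head -2
python3 - <<'E'
from station import vision
from h import *
c=vision.read_camera("side")
cv2.imwrite("pics/side15.png",cv2.resize(c["image"][170:270,270:370],None,fx=6,fy=6,interpolation=cv2.INTER_CUBIC))
E
```

```text
t 24.0 p [611.4  -2.5   8.3] rpy [-1.794e+02 -1.000e-01 -8.800e+01] q [ 0.32  0.44 -0.37  0.01 -0.75 -0.29] F [-0.7  0.3 -1.1] w 51.3
total [-0.04  0.01  0.3 ] spin -0.02 len 9
```

View pics/side15.png

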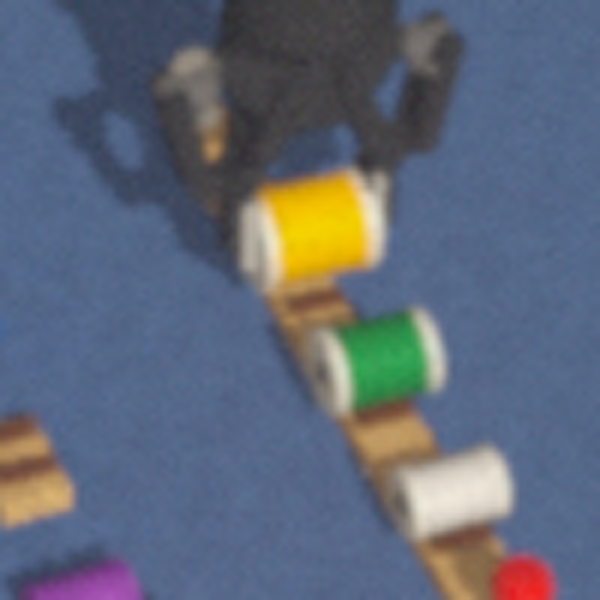

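Call:
servo_tool:
  increments:
    - [[-0.02, 0, 0.05, 0], [-0.04, 0, 0.1, 0], [-0.04, 0, 0.15, 0], [-0.04, 0, 0.2, 0], [-0.04, 0, 0.24, 0], [-0.04, 0, 0.27, 0], [-0.04, 0, 0.29, 0], [-0.04, 0, 0.3, 0], [-0.04, 0, 0.3, 0], [-0.04, 0, 0.3, 0]]

```text
time_s: 25.05
ee_pos: [611.5, -1.4, -0.4]
orientation: [-3.131, -0.001, -1.536]
ft_force: [-1.4, 0.5, 4.8]
gripper_width: 51.4
```

```bash
python3 mv.py
```

```text
t 25.05 p [ 6.115e+02 -1.400e+00 -4.000e-01] rpy [-1.794e+02 -1.000e-01 -8.800e+01] q [ 0.32  0.45 -0.38  0.01 -0.74 -0.29] F [-1.4  0.5  4.8] w 51.4
```

Call:
servo_tool:
  increments:
    - [[0, 0, 0, 0], [0, 0, 0, 0], [0, 0, 0, 0], [0, 0, 0, 0], [0, 0, 0, 0], [0, 0, -0.3, 0], [0, 0, -1.2, 0], [0, 0, -2.1, 0], [0, 0, -2.4, 0], [0, 0, -2.4, 0]]
  gripper: 74

```text
time_s: 26.05
ee_pos: [611.9, -0.9, 73.8]
orientation: [-3.127, -0.0, -1.536]
ft_force: [0.5, -0.4, -0.1]
gripper_width: 73.7
```

```bash
python3 mv.py 465.8 -255.5 75 -67.5;  python3 - <<'E'
from station import vision
from h import *
c=vision.read_camera("side")
cv2.imwrite("pics/side16.png",cv2.resize(c["image"][170:270,270:370],None,fx=6,fy=6,interpolation=cv2.INTER_CUBIC))
E
```

```text
t 26.05 p [611.9  -0.9  73.8] rpy [-179.2   -0.   -88. ] q [ 0.32  0.36 -0.31  0.01 -0.89 -0.29] F [ 0.5 -0.4 -0.1] w 73.7
total [ 8.31  5.16 -0.11] spin -4.1 len 294
[0.83, 0.52, -0.01, -0.41]
[1.66, 1.03, -0.02, -0.82]
[2.49, 1.55, -0.03, -1.23]
[3.32, 2.07, -0.04, -1.64]
[4.16, 2.58, -0.06, -2.05]
[4.99, 3.1, -0.07, -2.46]
[5.82, 3.61, -0.08, -2.87]
[6.65, 4.13, -0.09, -3.28]
[7.48, 4.65, -0.1, -3.69]
[8.31, 5.16, -0.11, -4.1]
```

View pics/side16.png

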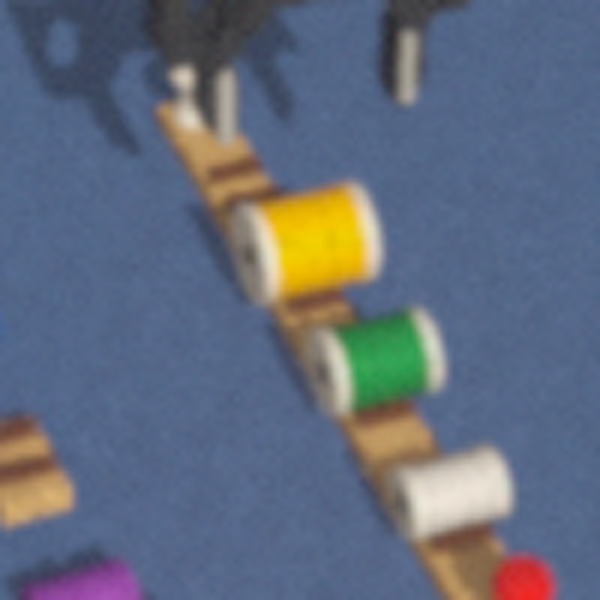

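Call:
servo_tool:
  increments:
    - [[0.4, 0.25, 0, -0.2], [1.2, 0.75, -0.1, -0.6], [2.3, 1.4, -0.1, -1.1], [3.5, 2.15, -0.1, -1.7], [4.7, 2.9, -0.1, -2.3], [5.9, 3.65, -0.1, -2.9], [7.0, 4.35, -0.1, -3.5], [7.9, 4.9, -0.1, -3.9], [8.31, 5.16, -0.1, -4.1], [8.31, 5.16, -0.1, -4.1]]
  gripper: 85

```text
time_s: 27.1
ee_pos: [462.7, -256.8, 72.3]
orientation: [-3.133, -0.003, -1.181]
ft_force: [0.9, 0.6, 0.7]
gripper_width: 84.8
```

```bash
python3 - <<'E'
from station import vision
from h import *
for n in("side","top"):
    c=vision.read_camera(n);np.savez(n+"17.npz",**c)
    cv2.imwrite(f"pics/{n}17.png",c["image"])
E
python3 mv.py 466 -255.5 4 -67.5
python3 - <<'E'
from meas import *
c=load("top17.npz")
for o in fit([c],(612,0),23,52,41,.04)[:1]: print(*o)
E
```

```text
t 27.2 p [ 464.2 -255.6   72.7] rpy [-179.4   -0.2  -67.6] q [-0.13  0.24 -0.49 -0.   -0.83  0.53] F [-0.1 -0.3  0.4] w 84.7
total [ 0.01 -0.03  2.29] spin -0.02 len 69
[0.0, -0.0, 0.23, -0.0]
[0.0, -0.01, 0.46, -0.0]
[0.0, -0.01, 0.69, -0.01]
[0.0, -0.01, 0.92, -0.01]
[0.01, -0.02, 1.15, -0.01]
[0.01, -0.02, 1.37, -0.01]
[0.01, -0.02, 1.6, -0.01]
[0.01, -0.03, 1.83, -0.02]
[0.01, -0.03, 2.06, -0.02]
[0.01, -0.03, 2.29, -0.02]
[ 6.122e+02 -9.000e-01  2.200e+00 -4.000e-01] ext -25.8 25.3 mid [611.9  -0.9]
```

View pics/top17.png

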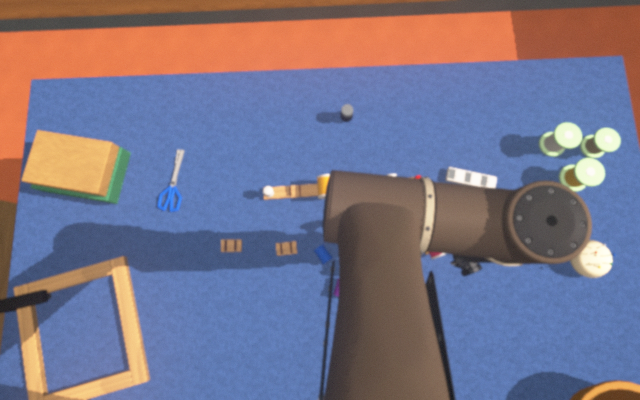

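View pics/side17.png

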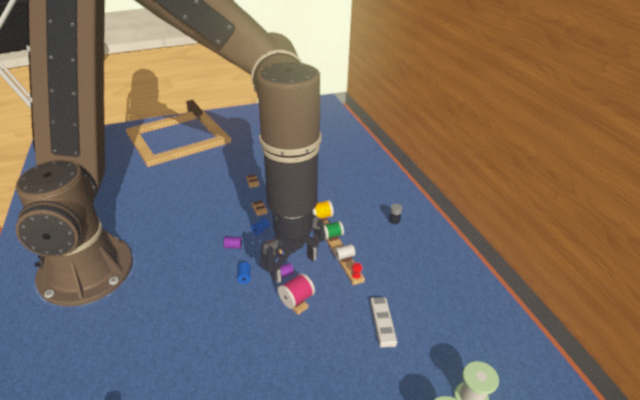

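Call:
servo_tool:
  increments:
    - [[0, -0.03, 0.2, 0], [0, -0.03, 0.5, 0], [0, -0.03, 0.9, 0], [0, -0.03, 1.3, 0], [0, -0.03, 1.7, 0], [0, -0.03, 2.0, 0], [0, -0.03, 2.2, 0], [0, -0.03, 2.29, 0], [0, -0.03, 2.29, 0], [0, -0.03, 2.29, 0]]

```text
time_s: 28.2
ee_pos: [466.1, -255.4, 4.3]
orientation: [-3.131, -0.004, -1.18]
ft_force: [-0.1, -0.3, -0.6]
gripper_width: 84.8
```

```bash
python3 mv.py 466 -255.5 2.5 -67.5| head -2
python3 - <<'E'
from station import vision
from h import *
c=vision.read_camera("side")
cv2.imwrite("pics/side18.png",cv2.resize(c["image"][230:330,240:350],None,fx=6,fy=6,interpolation=cv2.INTER_CUBIC))
E
```

```text
t 28.2 p [ 466.1 -255.4    4.3] rpy [-179.4   -0.2  -67.6] q [-0.13  0.34 -0.55 -0.   -0.67  0.53] F [-0.1 -0.3 -0.6] w 84.8
total [0.   0.   0.06] spin -0.02 len 2
```

View pics/side18.png

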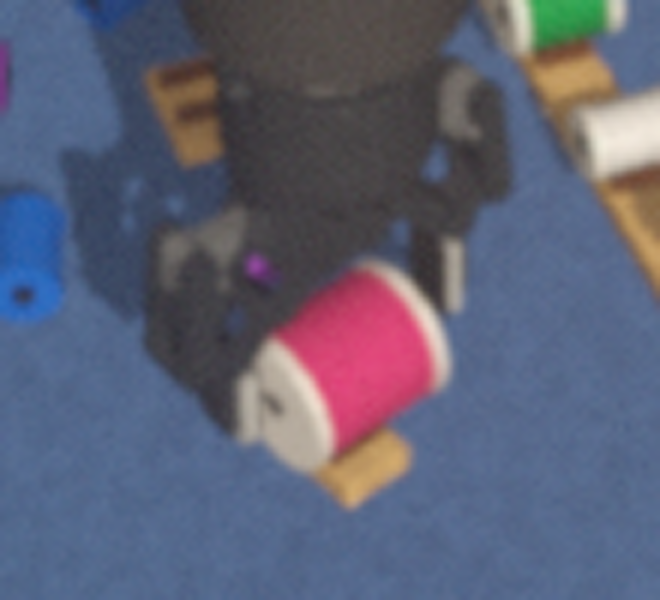

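Call:
servo_tool:
  increments:
    - [[0, 0, 0.03, 0], [0, 0, 0.06, 0], [0, 0, 0.06, 0], [0, 0, 0.06, 0], [0, 0, 0.06, 0], [0, 0, 0.06, 0], [0, 0, 0.06, 0], [0, 0, 0.06, 0], [0, 0, -0.06, 0], [0, 0, -0.09, 0]]
  gripper: 46
  newtons: 55

```text
time_s: 29.25
ee_pos: [465.7, -255.3, 7.1]
orientation: [-3.132, -0.004, -1.18]
ft_force: [0.3, 0.3, -1.2]
gripper_width: 57.5
```

```bash
python3 mv.py 520 -60 100 -77
```

```text
t 29.25 p [ 465.7 -255.3    7.1] rpy [-179.4   -0.2  -67.6] q [-0.13  0.33 -0.55 -0.   -0.68  0.53] F [ 0.3  0.3 -1.2] w 57.5
total [-5.32 -4.19 -3.08] spin 1.88 len 223
[-0.53, -0.42, -0.31, 0.19]
[-1.06, -0.84, -0.62, 0.38]
[-1.6, -1.26, -0.92, 0.56]
[-2.13, -1.67, -1.23, 0.75]
[-2.66, -2.09, -1.54, 0.94]
[-3.19, -2.51, -1.85, 1.13]
[-3.72, -2.93, -2.15, 1.31]
[-4.25, -3.35, -2.46, 1.5]
[-4.79, -3.77, -2.77, 1.69]
[-5.32, -4.19, -3.08, 1.88]
```

Call:
servo_tool:
  increments:
    - [[0, 0, -0.7, 0], [0, 0, -1.6, 0], [-0.5, -0.4, -2.4, 0.2], [-1.4, -1.1, -2.9, 0.5], [-2.5, -2.0, -3.08, 0.9], [-3.6, -2.8, -3.08, 1.3], [-4.5, -3.5, -3.08, 1.6], [-5.1, -4.0, -3.08, 1.88], [-5.32, -4.19, -3.08, 1.88], [-5.32, -4.19, -3.08, 1.88]]

```text
time_s: 30.25
ee_pos: [520.0, -59.1, 99.8]
orientation: [-3.132, -0.002, -1.342]
ft_force: [0.5, -0.7, 0.2]
gripper_width: 57.3
```

```bash
python3 mv.py 608.3 78.5 48 -87.9
```

```text
t 30.25 p [520.  -59.1  99.8] rpy [-1.794e+02 -1.000e-01 -7.690e+01] q [ 0.26  0.2  -0.47  0.   -0.89 -0.04] F [ 0.5 -0.7  0.2] w 57.3
total [-3.8  -3.89  1.76] spin 2.2 len 172
[-0.38, -0.39, 0.18, 0.22]
[-0.76, -0.78, 0.35, 0.44]
[-1.14, -1.17, 0.53, 0.66]
[-1.52, -1.56, 0.7, 0.88]
[-1.9, -1.95, 0.88, 1.1]
[-2.28, -2.33, 1.05, 1.32]
[-2.66, -2.72, 1.23, 1.54]
[-3.04, -3.11, 1.4, 1.76]
[-3.42, -3.5, 1.58, 1.98]
[-3.8, -3.89, 1.76, 2.2]
```

Call:
servo_tool:
  increments:
    - [[-0.2, -0.2, 0, 0.1], [-0.7, -0.7, 0, 0.4], [-1.4, -1.4, 0, 0.8], [-2.1, -2.2, 0.1, 1.2], [-2.8, -2.9, 0.3, 1.6], [-3.4, -3.5, 0.7, 2.0], [-3.7, -3.8, 1.2, 2.2], [-3.8, -3.89, 1.6, 2.2], [-3.8, -3.89, 1.76, 2.2], [-3.8, -3.89, 1.76, 2.2]]

```text
time_s: 31.25
ee_pos: [607.1, 77.0, 46.7]
orientation: [-3.134, -0.001, -1.535]
ft_force: [-0.1, 0.4, -1.1]
gripper_width: 57.3
```

```bash
python3 mv.py 608.3 78.5 12 -87.9 |head -2
```

```text
t 31.25 p [607.1  77.   46.7] rpy [-1.796e+02 -1.000e-01 -8.790e+01] q [ 0.45  0.39 -0.33  0.01 -0.84 -0.42] F [-0.1  0.4 -1.1] w 57.3
total [-0.05 -0.03  1.16] spin -0.0 len 35
```

Call:
servo_tool:
  increments:
    - [[-0.04, -0.02, 0.1, 0], [-0.04, -0.02, 0.3, 0], [-0.04, -0.02, 0.6, 0], [-0.04, -0.02, 0.9, 0], [-0.04, -0.02, 1.1, 0], [-0.04, -0.02, 1.16, 0], [-0.04, -0.02, 1.16, 0], [-0.04, -0.02, 1.16, 0], [-0.04, -0.02, 1.16, 0], [-0.04, -0.02, 1.16, 0]]

```text
time_s: 32.25
ee_pos: [608.1, 78.3, 12.3]
orientation: [-3.134, -0.001, -1.534]
ft_force: [0.3, 0.2, -1.3]
gripper_width: 57.4
```

```bash
python3 mv.py 608.3 78.5 2.6 -87.9 |head -2
python3 - <<'E'
from station import vision
from h import *
c=vision.read_camera("side")
cv2.imwrite("pics/side19.png",cv2.resize(c["image"][150:250,260:360],None,fx=6,fy=6,interpolation=cv2.INTER_CUBIC))
E
```

```text
t 32.25 p [608.1  78.3  12.3] rpy [-1.795e+02 -1.000e-01 -8.790e+01] q [ 0.45  0.44 -0.36  0.01 -0.77 -0.42] F [ 0.3  0.2 -1.3] w 57.4
total [-0.01 -0.    0.32] spin -0.0 len 10
```

View pics/side19.png

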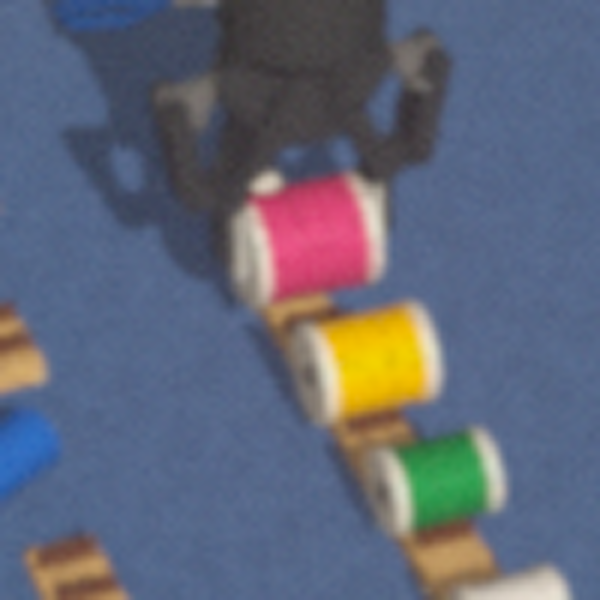

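Call:
servo_tool:
  increments:
    - [[0, 0, 0.05, 0], [0, 0, 0.1, 0], [0, 0, 0.16, 0], [0, 0, 0.22, 0], [0, 0, 0.26, 0], [0, 0, 0.29, 0], [0, 0, 0.31, 0], [0, 0, 0.32, 0], [0, 0, 0.32, 0], [0, 0, 0.32, 0]]

```text
time_s: 33.3
ee_pos: [608.2, 78.3, 3.1]
orientation: [-3.133, -0.001, -1.534]
ft_force: [-2.3, -0.1, 6.4]
gripper_width: 57.4
```

```bash
python3 mv.py
```

```text
t 33.3 p [608.2  78.3   3.1] rpy [-1.795e+02 -1.000e-01 -8.790e+01] q [ 0.45  0.45 -0.37  0.01 -0.75 -0.42] F [-2.3 -0.1  6.4] w 57.4
```

Contact. I'll release and rise.

Call:
servo_tool:
  increments:
    - [[0, 0, 0, 0], [0, 0, 0, 0], [0, 0, 0, 0], [0, 0, 0, 0], [0, 0, 0, 0], [0, 0, 0, 0], [0, 0, -0.3, 0], [0, 0, -1.2, 0], [0, 0, -2.2, 0], [0, 0, -3.0, 0]]
  gripper: 82

```text
time_s: 34.3
ee_pos: [607.9, 78.4, 95.5]
orientation: [-3.132, -0.001, -1.534]
ft_force: [0.3, 0.2, 0.0]
gripper_width: 81.8
```

```bash
python3 mv.py 430 300 190 -87.9 |head -2
```

```text
t 34.3 p [607.9  78.4  95.5] rpy [-179.5   -0.   -87.9] q [ 0.45  0.34 -0.28  0.01 -0.94 -0.42] F [0.3 0.2 0. ] w 81.8
total [-7.6   5.62 -3.21] spin 0.0 len 299
```

Call:
servo_tool:
  increments:
    - [[-0.2, 0.1, -0.8, 0], [-0.8, 0.6, -1.6, 0], [-1.7, 1.25, -2.4, 0], [-2.7, 2.0, -3.0, 0], [-3.8, 2.8, -3.2, 0], [-4.9, 3.6, -3.2, 0], [-5.9, 4.4, -3.2, 0], [-6.8, 5.0, -3.2, 0], [-7.4, 5.5, -3.2, 0], [-7.6, 5.6, -3.2, 0]]

```text
time_s: 35.3
ee_pos: [429.4, 301.6, 190.6]
orientation: [-3.131, 0.0, -1.532]
ft_force: [0.4, -0.5, 0.1]
gripper_width: 82.0
```

Run:
```python
from station import vision
from meas import *
for n in("side","top"):
    c=vision.read_camera(n);np.savez(n+"20.npz",**c)
    cv2.imwrite(f"pics/{n}20.png",c["image"])
c=load("top20.npz")
for k,g,R,L,z in (("silver",(618,-160),15,40,31),("green",(615,-80),19,46,36),("gold",(612,0),23,52,41),("rose",(609,80),27,58,45)):
    print(k,*fit([c],g,R,L,z,.04)[0])
a=np.radians(2.2)
for y in(-120,-40,40,120): print("bay top-frame",613.56-np.sin(a)*y,-40.2+np.cos(a)*y)
```

```text
silver [ 6.181e+02 -1.599e+02  2.700e+00 -4.000e-01] ext -20.1 19.0 mid [ 617.6 -159.9]
green [ 6.15e+02 -7.99e+01  2.20e+00 -3.00e-01] ext -23.0 22.6 mid [614.8 -79.9]
gold [ 6.121e+02  2.000e-01  1.700e+00 -1.200e+00] ext -25.9 25.6 mid [6.119e+02 2.000e-01]
rose [608.9  80.1   1.7  -0.9] ext -29.0 28.3 mid [608.5  80.1]
bay top-frame 618.1665370905023 -160.11154996927453
bay top-frame 615.0955123635007 -80.17051665642485
bay top-frame 612.0244876364992 -0.2294833435751542
bay top-frame 608.9534629094976 79.71154996927453
```

View pics/top20.png

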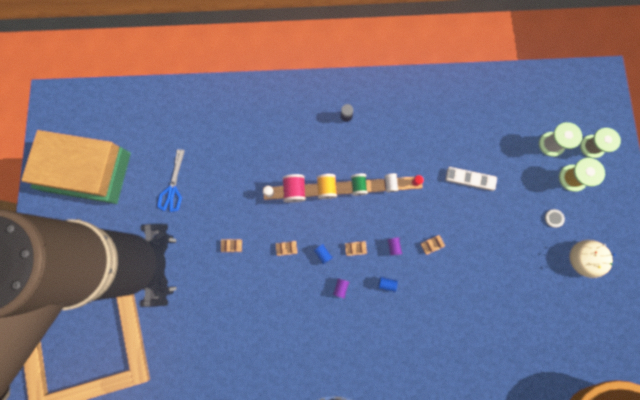

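View pics/side20.png

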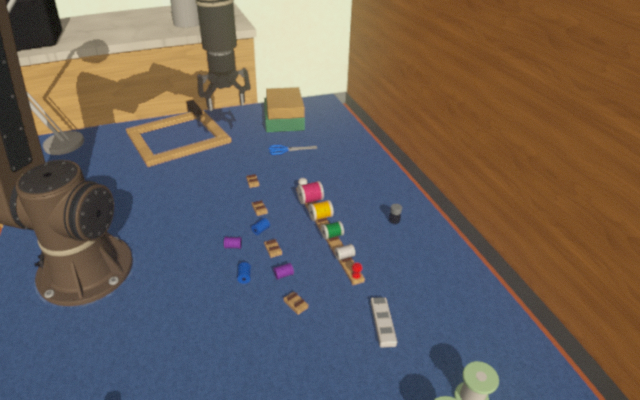

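All four reels measure within 1 mm of their bays, and nothing else in the scene looks moved. I'm handing the job in.

```bash
python3 -c "
from station import ticket; print(ticket.job_done())"
```

```text
the job is handed in; nothing more can be done
None
```

All four reels are on the rail in order of size, from the red knob to the white knob: silver, green, gold, rose. I handed the job in at about 35 s of the 93 s allowed.

- **Placing:** I gripped each reel by its end faces, lowered it until it touched the ribs (2–6 N), and released it there. The last top view put every reel within about 0.6 mm of its bay centre, lying along the ribs to within about 1°. The arm was clear of everything.
- **Bystanders:** The scissors, canister, bead box and the blue and purple look-alikes appear unmoved in the before and after pictures. I compared them only by eye.

Two checks disagreed:

- **Fingertip height:** The fingertips showed about 20 mm higher in the camera than the stated tool geometry implies. I set the grasp heights from the camera and felt no unexpected contact.
- **Camera offset:** The two cameras differed by about 2 mm, so I aimed at their average for each move. The bay distances above come from the top camera alone.

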